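# Sort ratchet clamps from the sloping rack: shut or open

## Task

Sort the three steel ratchet clamps lying on the sloping rack under the wire shelf: the clamps whose jaws are shut go in the rectangular tray, the one whose jaws stand open goes in the round dish. Set each one down flat on the floor of its container without dropping it and without opening or closing its jaws. Do not disturb the other loose things on the bench.

Things in the scene. Friction and masses are not known exactly. Their poses are not given: they have to be found in the camera images.
- clamp_1: steel ratchet clamp, 150 mm long, 0.27 kg. Origin: pivot axis, underside; +x to jaw tips (60 mm), handle ends at x = -90, z = pivot axis, out of the rack's slope. Round pivot boss at the origin, 44 mm wide, 26 high, belongs to the fixed half: safe to grip across y (moving half stays inside its width). Bars 13 mm wide, 6-20 mm above underside. Starts jaws uphill, x up the slope, jaws shut or open: see its hinge.
- clamp_1_jaw (a joint): hinge of clamp_1: 0 = shut (jaw tips together, handles parallel), 0.55 = fully open; 0.36-0.5 when left open (tips about 25 mm apart, handles in a V). Fixed handle at y = +8.5 mm; moving one at y = -8.5 mm when shut, swings to -y as it opens, its jaw to +y. Held by ratchet or friction (0.25 N m or more); squeezing or prying moves it. Starts shut or open.
- clamp_2: steel ratchet clamp, 150 mm long, 0.27 kg. Origin: pivot axis, underside; +x to jaw tips (60 mm), handle ends at x = -90, z = pivot axis, out of the rack's slope. Round pivot boss at the origin, 44 mm wide, 26 high, belongs to the fixed half: safe to grip across y (moving half stays inside its width). Bars 13 mm wide, 6-20 mm above underside. Starts jaws uphill, x up the slope, jaws shut or open: see its hinge.
- clamp_2_jaw (a joint): hinge of clamp_2: 0 = shut (jaw tips together, handles parallel), 0.55 = fully open; 0.36-0.5 when left open (tips about 25 mm apart, handles in a V). Fixed handle at y = +8.5 mm; moving one at y = -8.5 mm when shut, swings to -y as it opens, its jaw to +y. Held by ratchet or friction (0.25 N m or more); squeezing or prying moves it. Starts shut or open.
- clamp_3: steel ratchet clamp, 150 mm long, 0.27 kg. Origin: pivot axis, underside; +x to jaw tips (60 mm), handle ends at x = -90, z = pivot axis, out of the rack's slope. Round pivot boss at the origin, 44 mm wide, 26 high, belongs to the fixed half: safe to grip across y (moving half stays inside its width). Bars 13 mm wide, 6-20 mm above underside. Starts jaws uphill, x up the slope, jaws shut or open: see its hinge.
- clamp_3_jaw (a joint): hinge of clamp_3: 0 = shut (jaw tips together, handles parallel), 0.55 = fully open; 0.36-0.5 when left open (tips about 25 mm apart, handles in a V). Fixed handle at y = +8.5 mm; moving one at y = -8.5 mm when shut, swings to -y as it opens, its jaw to +y. Held by ratchet or friction (0.25 N m or more); squeezing or prying moves it. Starts shut or open.
- rack: fixed blue rack 190 (x) by 320 (y) mm, origin under its centre, low side at -x (robot side). Rubber-covered slope rises 35 degrees towards +x, from height 30 mm at x = -85 to 145 mm at x = +79, with a 10 mm lip at the low edge against which the handle ends rest: pivots at x about -10, height 83, y about -100, 0, +100 mm.
- rack_shelf (a point): middle of the front rod of the chrome wire shelf fixed above the rack; axes as the rack's. 8 mm rods across y here and 70 and 140 mm farther in +x; also along x at y = -172 and +172; posts 140 mm behind. It bars a gripper coming straight down on the pivots: come in and leave square to the slope, tilted 35 degrees, from the robot's side.
- tray: fixed rectangular aluminium tray, 210 (x) by 200 (y) mm, wall 5 mm thick and 25 mm high, floor top 5 mm above the table; origin under its centre. For the shut clamps
- dish: fixed round steel dish, 234 mm across the rim, 216 mm across the foot, wall 4 mm thick and 25 mm high, floor top 5 mm above the table; origin under its centre. For the open clamp
- spanner: loose steel spanner, 170 mm long, lying flat between the containers; origin under its middle; not to be disturbed
- screwdriver: loose screwdriver with black handle, 190 mm long, lying between the containers; origin under its middle; not to be disturbed
- carton: loose cardboard box 90 x 70 x 60 mm high; origin under its centre; not to be disturbed
- ear_defenders: loose black ear defenders lying on the table, about 190 x 145 mm, 70 mm high; origin under the two cups; not to be disturbed
- oil_jar: loose grey jar, 60 mm diameter, 100 mm high; origin under its centre; not to be disturbed
- mouse: loose white computer mouse 105 x 62 x 34 mm; origin under its centre; not to be disturbed
- check_weight: loose plain steel cylinder, 56 mm diameter, 50 mm high; origin under its centre; not to be disturbed
Mind the look-alikes: they are no part of the job. What is shaped like the clamp_1 but pink or turquoise is not meant.

How it is judged:
By the outcome, as a careful person would: the job done as asked, in the order asked, and still so for the second after the job is handed in, with the robot touching nothing.
It also fails if it takes over 64 s, if anything falls off the work surface, if the arm or the gripper's body presses on something with over 40 N, if the wrist force passes 120 N, or if a joint passes its speed limit or range.

## Robot

A 6-joint arm with a two-finger parallel gripper is mounted at the origin on the work surface. World frame = base frame: x ahead of the robot, y to its left, z up, the work surface at z = 0. Lengths are in mm, angles in rad, forces in N, time in s.
With the tool pointing down it reaches from about 350 to 775 mm from the base axis. Payload 7.3 kg.
Tool frame: the origin (TCP) lies between the finger pads; the fingertips stand tcp_to_tips ahead of it and the grasp point (between the pads) lies 5 mm behind it (tcp_to_tips is the distance from the TCP to the fingertips, in mm); z points along the fingers, x is the direction in which the jaws open and shut, and the axes are right-handed (so a half turn about z gives the same grasp; the last joint's range is limited). The gripper opens to 92 mm and grips with 3 to 60 N. Pads are 19 mm wide; open, the fingers measure 130 mm over their backs; the gripper's body (75 mm by 190 mm) begins 47 mm behind the grasp point.
Start: joints at [1.065, 0.342, 1.524, -0, 1.275, -0.146], TCP at [184.832, 491.407, 240.741] pointing down, gripper open.
Joint ranges: [-2.53, 2.53], [-0.77, 2.02], [0.04, 2.7], [-1, 4.14], [0.28, 2.66], [-3.11, 3.11]. Speed limits (rad/s): [2.57, 2.57, 3.14, 3.14, 3.14, 3.14].

## Interface

Orientations are given as [roll, pitch, yaw] about the fixed x, y, z axes, in that order (R = Rz(yaw) Ry(pitch) Rx(roll)).
In Python, from plant import * gives the robot as it stands.
- The arm moves only by the tool drive_tool, never from a script. Its argument "deltas" is a list of rows, each an object of numbers: "hand": the gripper's target within -1 to 1 (shut at 1, half-way at 0, fully open at -1); "tx", "ty", "tz": the shift along the tool's x, y, z each as a share of 4 cm, from -1 to 1; "wx", "wy", "wz": the turn, a rotation vector about the tool's x, y, z each as a share of 5 degrees, from -1 to 1. In form: [{"hand": .., "tx": .., "ty": .., "tz": .., "wx": .., "wy": .., "wz": ..}, ...]. A call has 1 to 20 rows; each row shifts and turns the commanded pose from where the row before left it, along the tool's axes as they then stand; what a row does not reach is not made up. A row lasts 1/12 s, in which the tool goes at most 41.7 mm and 7.16 degrees, less where a joint would pass 70% of its speed; a pose out of reach is approached as far as the arm can. A call with a number of a shift or a turn outside -1 to 1 is refused whole. A call with a gripper value outside its range is refused whole. The fingers move at their own pace and stop on an object; the grip force is fixed at half the most. Time passes only in rows, so rows that do not move let the fingers close. It gives the time, the measured TCP pose, the force and the opening at its end, in the units of the state.
- get_obs(): the state, without advancing time (a new reading comes with each control period).
- capture(name): name is "scene" or "side" or "wrist"; returns the picture (384x512x3 uint8, red, green, blue); there is no depth.
- camera_model(name): a dict with "fx", "fy", "cx", "cy" (pixels), "rvec" (rotation vector, rad) and "tvec" (3), from world to camera coordinates, as OpenCV has them. Camera axes: x right, y down, z forward; pixel columns grow to the right and rows downward; lengths in mm; the calibration is good to about 2 mm. The wrist camera is an equidistant fisheye: a pixel r from the principal point sees the ray r / f radians off the axis. A picture is of the moment at which its call begins: read the wrist's pose just before it. camera_model takes no time and is no camera call; for the wrist camera it gives the pose at the moment of the call.
- close_job(): hands the job in, once; it reports no verdict.
The state is a dict: "time": time; "joint_positions": joint angles; "dq": joint speeds; "tau": joint torques, N m; "tool_pos": TCP position; "tcp_rot": TCP orientation; "contact_force": force on the tool from outside, world axes, zero at the start; "moment": the same for the moment, N m; "grip_width": finger opening in mm.
Only numpy, scipy, OpenCV 4.12 (cv2) and the standard library are available. Lean on these libraries where they do the work, as an engineer would, in place of code of your own. Each camera call takes 0.05 s, during which the arm holds its last target.

## Working session

There is one attempt and no reset: what is moved stays moved. The work goes in short steps, Python scripts to look and compute and a tool call to move; the robot and the scene stay as the last step left them, time stands still between calls to the robot, and variables do not carry over. Pictures are saved under pics/ and viewed, and the job is handed in when it is done.

Besides the shell and the picture viewer there is one more tool, called after "Call:" by a JSON object that holds its "name" and its "arguments". drive_tool: Moves the arm, as the interface text tells. Its arguments: {"type":"object","properties":{"deltas":{"type":"array","items":{"type":"object","properties":{"hand":{"type":"number"},"tx":{"type":"number"},"ty":{"type":"number"},"tz":{"type":"number"},"wx":{"type":"number"},"wy":{"type":"number"},"wz":{"type":"number"}}}}},"required":["deltas"]}

```bash
ls; mkdir -p pics; python3 - <<'E'
from plant import *
import cv2
print(get_obs())
for n in ["scene","side","wrist"]:
    print(n,camera_model(n))
    cv2.imwrite(f"pics/{n}0.png",cv2.cvtColor(capture(n),cv2.COLOR_RGB2BGR))
E
```

```text
pics
{'time': 0.0, 'joint_positions': array([ 1.06500578e+00,  3.42713145e-01,  1.52501598e+00,  2.78595372e-05,
        1.27543974e+00, -1.46009827e-01]), 'dq': array([-0.00055512,  0.00082162, -0.00028621,  0.0003545 ,  0.00124584,
       -0.00095039]), 'tau': array([ 1.29375527e-03, -4.31230152e+01, -2.44225484e+01,  7.17398152e-02,
        5.60314755e-02, -1.47117175e-04]), 'tool_pos': array([184.61812458, 491.04422541, 240.05030021]), 'tcp_rot': array([-3.14133697e+00,  1.55556334e-03,  1.21100767e+00]), 'contact_force': array([ 0.52312541,  0.35247027, -0.28262719]), 'moment': array([ 0.01546065, -0.0407889 ,  0.01283334]), 'grip_width': 91.73272279812275}
scene {'fx': 458.0929585469961, 'fy': 458.0929585469961, 'cx': 259.9045439978801, 'cy': 186.18334147738545, 'rvec': array([ 0.93515352,  2.35793146, -1.17069419]), 'tvec': array([ 352.93802785,  -20.68280501, 1848.31637766])}
side {'fx': 492.0168031174924, 'fy': 492.0168031174924, 'cx': 249.53256822494413, 'cy': 196.16185089601566, 'rvec': array([ 2.37611758, -0.24074323,  0.12511317]), 'tvec': array([-449.16009015,  162.20121312, 1629.06412453])}
wrist {'fx': 297.3186396354542, 'fy': 297.3186396354542, 'cx': 260.5846234657851, 'cy': 190.9089341574164, 'rvec': array([-2.38627933, -1.65181671, -0.23103741]), 'tvec': array([-523.8979324 ,  -35.56080303,  391.07419023])}
```

View pics/scene0.png

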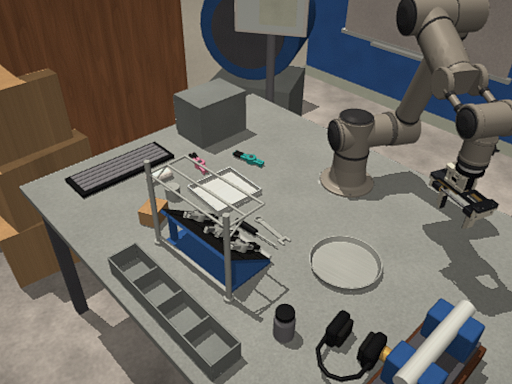

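View pics/side0.png

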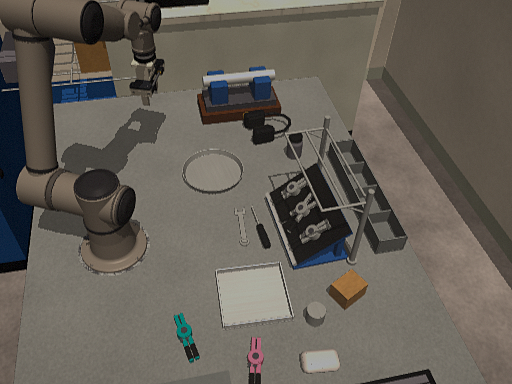

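View pics/wrist0.png

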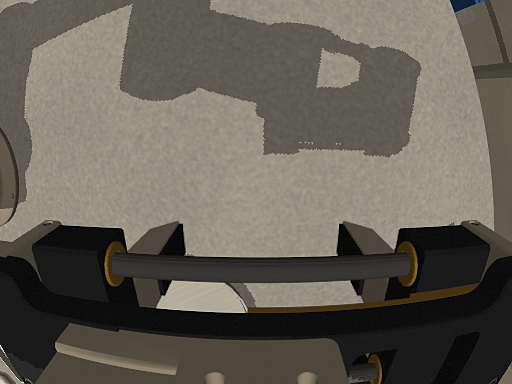

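The side picture shows three steel clamps on the rack near (295,187), (304,208) and (315,232). The tray is at (254,294) and the dish at (213,171). The pink (256,360) and turquoise (186,337) look-alikes lie on the table and are left alone. I'll enlarge the crop.

```bash
cat > h.py <<'E'
import numpy as np,cv2
from scipy.spatial.transform import Rotation as R
def cam(m):
    return cv2.Rodrigues(m['rvec'])[0],np.array(m['tvec']),np.array([[m['fx'],0,m['cx']],[0,m['fy'],m['cy']],[0,0,1]])
def proj(m,P):
    r,t,K=cam(m); c=np.atleast_2d(P)@r.T+t; u=c@K.T; return u[:,:2]/u[:,2:]
def ray(m,px):
    r,t,K=cam(m); o=-r.T@t; d=r.T@np.linalg.inv(K)@np.array([px[0],px[1],1.]); return o,d
def onz(m,px,z):
    o,d=ray(m,px); return o+d*(z-o[2])/d[2]
E
python3 - <<'E'
import cv2
a=cv2.imread('pics/side0.png'); 
cv2.imwrite('pics/side0c.png',cv2.resize(a[120:275,255:385],None,fx=5,fy=5,interpolation=cv2.INTER_CUBIC)[:,:][:775].copy()[0:600])
b=cv2.imread('pics/scene0.png')
cv2.imwrite('pics/scene0c.png',cv2.resize(b[150:305,135:305],None,fx=3.8,fy=3.8,interpolation=cv2.INTER_CUBIC))
cv2.imwrite('pics/side0d.png',cv2.resize(a[140:340,170:360],None,fx=3,fy=3,interpolation=cv2.INTER_CUBIC))
E
```

```text
(no output)
```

View pics/side0c.png

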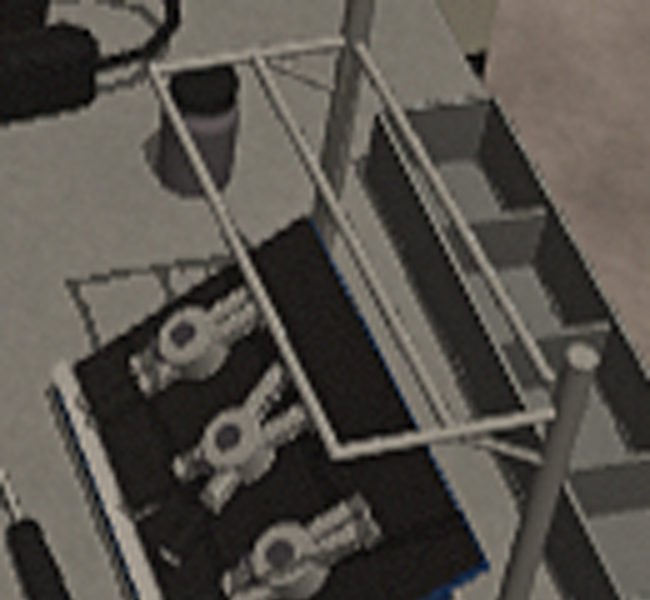

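View pics/side0d.png

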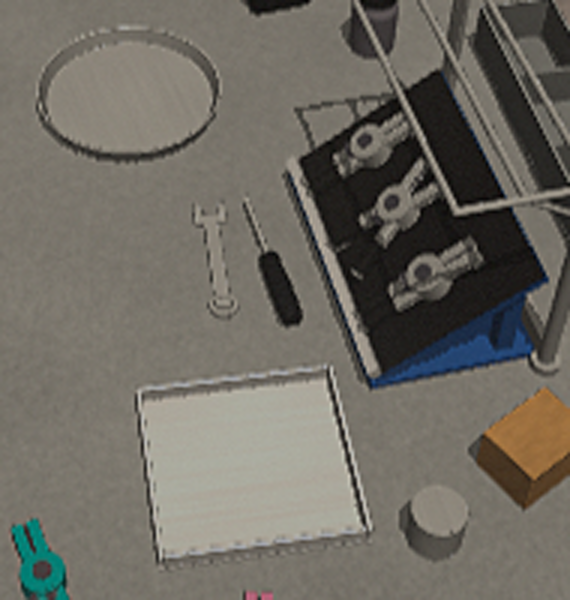

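View pics/scene0c.png

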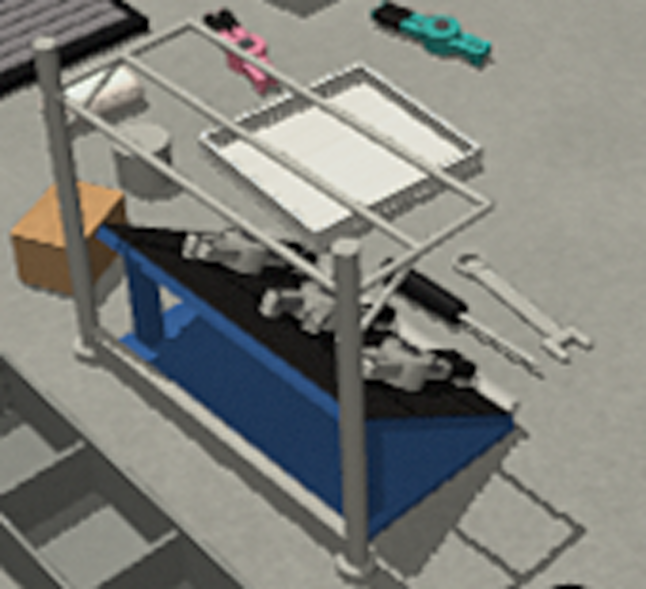

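```bash
cat > fit.py <<'E'
from plant import *
from h import *
ms=camera_model('side'); 
for c in [(183,333),(229,437),(280,552)]:
    print('boss',onz(ms,(c[0]/5+255,c[1]/5+120),104.3).round(1))
d=lambda c:(c[0]/3+170,c[1]/3+140)
print('up corners',[onz(ms,d(c),145).round(1) for c in [(437,68),(547,280)]])
print('low corners', [onz(ms,d(c),30).round(1) for c in [(373,385),(292,165)]])
print('tray rim z25',[onz(ms,d(c),25).round(1) for c in [(137,392),(332,367),(370,530),(160,560)]])
print('dish rim',[onz(ms,d(c),25).round(1) for c in [(39,95),(218,90),(128,28),(128,155)]])
print('shelf front rod ends c',[ray(ms,(c[0]/5+255,c[1]/5+120)) for c in [(155,70),(337,452)]])
print('spanner',[onz(ms,d(c),5).round(1) for c in [(208,210),(223,305)]],'drv',[onz(ms,d(c),10).round(1) for c in [(247,200),(290,318)]])
E
python3 fit.py
```

```text
boss [616.2  54.1 104.3]
boss [620.5 -44.5 104.3]
boss [ 624.9 -145.   104.3]
up corners [array([715.9, 113.2, 145. ]), array([ 731.2, -211.6,  145. ])]
low corners [array([ 554.4, -225.7,   30. ]), array([545. ,  99.2,  30. ])]
tray rim z25 [array([ 311.5, -183. ,   25. ]), array([ 519.2, -191.7,   25. ]), array([ 506.9, -386.1,   25. ]), array([ 301.6, -377.4,   25. ])]
dish rim [array([264.3, 280.5,  25. ]), array([485.3, 247.6,  25. ]), array([393.1, 384.7,  25. ]), array([356.6, 157.1,  25. ])]
shelf front rod ends c [(array([  203.04649882, -1066.42780321,  1305.14665912]), array([ 0.24846738,  0.74288731, -0.63862191])), (array([  203.04649882, -1066.42780321,  1305.14665912]), array([ 0.29944431,  0.61654862, -0.74362073]))]
spanner [array([437.2,  69.5,   5. ]), array([426. , -72.7,   5. ])] drv [array([484.7,  71.9,  10. ]), array([ 494. , -108.5,   10. ])]
```

```bash
python3 - <<'E'
import cv2
b=cv2.imread('pics/scene0.png')
cv2.imwrite('pics/scene0e.png',cv2.resize(b[195:265,165:275],None,fx=7,fy=7,interpolation=cv2.INTER_CUBIC))
b=cv2.imread('pics/side0.png')
cv2.imwrite('pics/side0e.png',cv2.resize(b[170:250,270:350],None,fx=7,fy=7,interpolation=cv2.INTER_CUBIC))
E
```

```text
(no output)
```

View pics/scene0e.png

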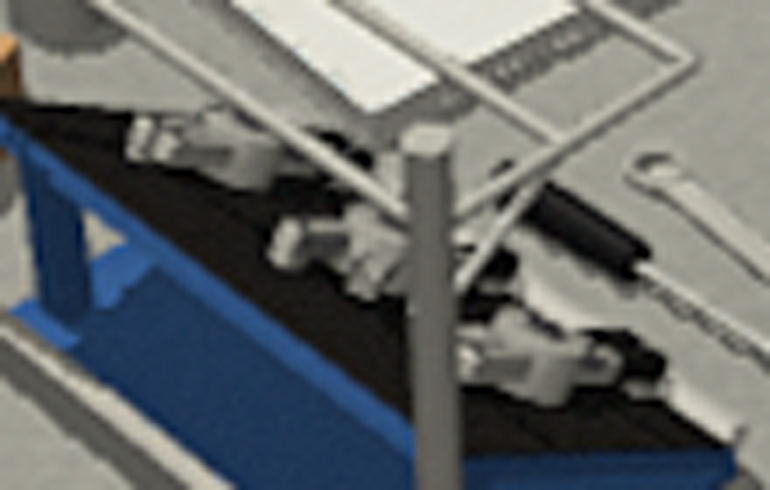

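View pics/side0e.png

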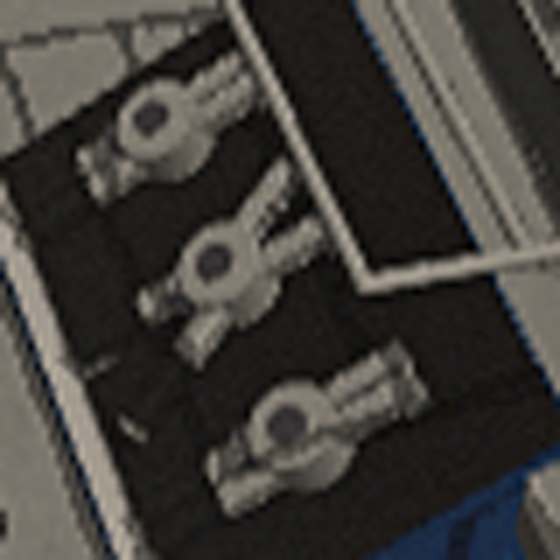

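The crops show the middle clamp (side 301,207) open, with its jaw tips apart and its handles in a V. The upper (292,187) and lower (311,230) clamps are shut. Before moving I'll check the camera's place in the tool frame and the missing tcp_to_tips value.

```bash
cat >> h.py <<'E'
def pose(o):
    T=np.eye(4);T[:3,:3]=R.from_euler('xyz',o['tcp_rot']).as_matrix();T[:3,3]=o['tool_pos'];return T
# rack yaw
def tool_rot(yaw,tilt,flip):
    # tool z = into slope; tool x = +-clamp y (flip=1: tool x=+y ; -1: -y)
    Rz=R.from_euler('z',yaw).as_matrix()
    z=Rz@np.array([np.sin(tilt),0,-np.cos(tilt)]); x=Rz@np.array([0,flip,0.]); y=np.cross(z,x)
    return np.c_[x,y,z]
def plan(o,goal_p,goal_R,n):
    """n equal rows from now to goal; prints shares"""
    T=pose(o);G=np.eye(4);G[:3,:3]=goal_R;G[:3,3]=goal_p
    D=np.linalg.inv(T)@G
    rv=R.from_matrix(D[:3,:3]).as_rotvec()
    S=R.from_rotvec(rv/n).as_matrix()
    A=sum(np.linalg.matrix_power(S,k) for k in range(n))
    p=np.linalg.solve(A,D[:3,3])
    print('rows',n,'t',(p/40).round(3),'w',(np.degrees(rv)/n/5).round(3))
    # path
    P=T.copy();St=np.eye(4);St[:3,:3]=S;St[:3,3]=p
    for k in range(n):
        P=P@St
        if k%max(1,n//4)==0: print('   ',P[:3,3].round(0))
E
python3 - <<'E'
import plant
from plant import *
from h import *
print([k for k in dir(plant) if not k.startswith('_')])
for k in dir(plant):
    if 'tip' in k.lower(): print(k,getattr(plant,k))
o=get_obs();T=pose(o);m=camera_model('wrist');r,t,K=cam(m)
c=-r.T@t
print('cam in tool',T[:3,:3].T@(c-T[:3,3]),'axes\n',(T[:3,:3].T@r.T).round(2))
E
```

```text
['Unreachable', 'camera_model', 'capture', 'close_job', 'get_obs', 'tcp_to_tips']
tcp_to_tips 14.0
cam in tool [  -0.52443379  -73.55933662 -145.00054989] axes
 [[ 1.   -0.    0.  ]
 [ 0.    0.96  0.28]
 [-0.   -0.28  0.96]]
```

```bash
cat >> h.py <<'E'
YAW=0.044
n35=np.array([-np.sin(np.radians(35))*np.cos(YAW),-np.sin(np.radians(35))*np.sin(YAW),np.cos(np.radians(35))])
A=np.array([631.1,54.7,83.]);B=np.array([635.4,-43.8,83.]);C=np.array([639.8,-144.3,83.])
T35=np.radians(35)
E
python3 - <<'E'
from plant import *
from h import *
plan(get_obs(),B+n35*160,tool_rot(YAW,T35,1),20)
E
```

```text
rows 20 t [-0.594  0.538  0.183] w [-0.345  0.071 -0.224]
    [196. 461. 233.]
    [267. 316. 205.]
    [354. 177. 192.]
    [455.  48. 197.]
```

Call:
{"name": "drive_tool", "arguments": {"deltas": [{"hand": -1,"tx": -0.594,"ty": 0.538,"tz": 0.183,"wx": -0.345,"wy": 0.071,"wz": -0.224},{"hand": -1,"tx": -0.594,"ty": 0.538,"tz": 0.183,"wx": -0.345,"wy": 0.071,"wz": -0.224},{"hand": -1,"tx": -0.594,"ty": 0.538,"tz": 0.183,"wx": -0.345,"wy": 0.071,"wz": -0.224},{"hand": -1,"tx": -0.594,"ty": 0.538,"tz": 0.183,"wx": -0.345,"wy": 0.071,"wz": -0.224},{"hand": -1,"tx": -0.594,"ty": 0.538,"tz": 0.183,"wx": -0.345,"wy": 0.071,"wz": -0.224},{"hand": -1,"tx": -0.594,"ty": 0.538,"tz": 0.183,"wx": -0.345,"wy": 0.071,"wz": -0.224},{"hand": -1,"tx": -0.594,"ty": 0.538,"tz": 0.183,"wx": -0.345,"wy": 0.071,"wz": -0.224},{"hand": -1,"tx": -0.594,"ty": 0.538,"tz": 0.183,"wx": -0.345,"wy": 0.071,"wz": -0.224},{"hand": -1,"tx": -0.594,"ty": 0.538,"tz": 0.183,"wx": -0.345,"wy": 0.071,"wz": -0.224},{"hand": -1,"tx": -0.594,"ty": 0.538,"tz": 0.183,"wx": -0.345,"wy": 0.071,"wz": -0.224},{"hand": -1,"tx": -0.594,"ty": 0.538,"tz": 0.183,"wx": -0.345,"wy": 0.071,"wz": -0.224},{"hand": -1,"tx": -0.594,"ty": 0.538,"tz": 0.183,"wx": -0.345,"wy": 0.071,"wz": -0.224},{"hand": -1,"tx": -0.594,"ty": 0.538,"tz": 0.183,"wx": -0.345,"wy": 0.071,"wz": -0.224},{"hand": -1,"tx": -0.594,"ty": 0.538,"tz": 0.183,"wx": -0.345,"wy": 0.071,"wz": -0.224},{"hand": -1,"tx": -0.594,"ty": 0.538,"tz": 0.183,"wx": -0.345,"wy": 0.071,"wz": -0.224},{"hand": -1,"tx": -0.594,"ty": 0.538,"tz": 0.183,"wx": -0.345,"wy": 0.071,"wz": -0.224},{"hand": -1,"tx": -0.594,"ty": 0.538,"tz": 0.183,"wx": -0.345,"wy": 0.071,"wz": -0.224},{"hand": -1,"tx": -0.594,"ty": 0.538,"tz": 0.183,"wx": -0.345,"wy": 0.071,"wz": -0.224},{"hand": -1,"tx": -0.594,"ty": 0.538,"tz": 0.183,"wx": -0.345,"wy": 0.071,"wz": -0.224},{"hand": -1,"tx": -0.594,"ty": 0.538,"tz": 0.183,"wx": -0.345,"wy": 0.071,"wz": -0.224}]}}

```text
time: 1.82
tool_pos: [542.3, -46.3, 213.1]
tcp_rot: [2.533, -0.001, 1.613]
contact_force: [-0.1, 1.2, 0.3]
grip_width: 91.5
```

```bash
cat > look.py <<'E'
import sys,pickle
from plant import *
from h import *
tag=sys.argv[1]; 
for n in sys.argv[2:]:
    m=camera_model(n); im=capture(n)[:,:,::-1]; pickle.dump(m,open(f'pics/{n}{tag}.pkl','wb'))
    cv2.imwrite(f'pics/{n}{tag}.png',im)
o=get_obs(); print(o['time'],o['tool_pos'].round(1),o['tcp_rot'].round(3),o['contact_force'].round(1),o['grip_width'],o['joint_positions'].round(2))
E
python3 look.py 1 wrist; python3 - <<'E'
import cv2
a=cv2.imread('pics/wrist1.png');cv2.imwrite('pics/wrist1b.png',cv2.resize(a,None,fx=1.56,fy=1.56,interpolation=cv2.INTER_CUBIC))
E
```

```text
1.8667 [546.6 -50.5 215.1] [2.526 0.004 1.613] [ 5.3 -4.5  2.4] 92.07348247896118 [-0.36  0.17  2.02  0.56  0.43 -2.42]
```

View pics/wrist1b.png

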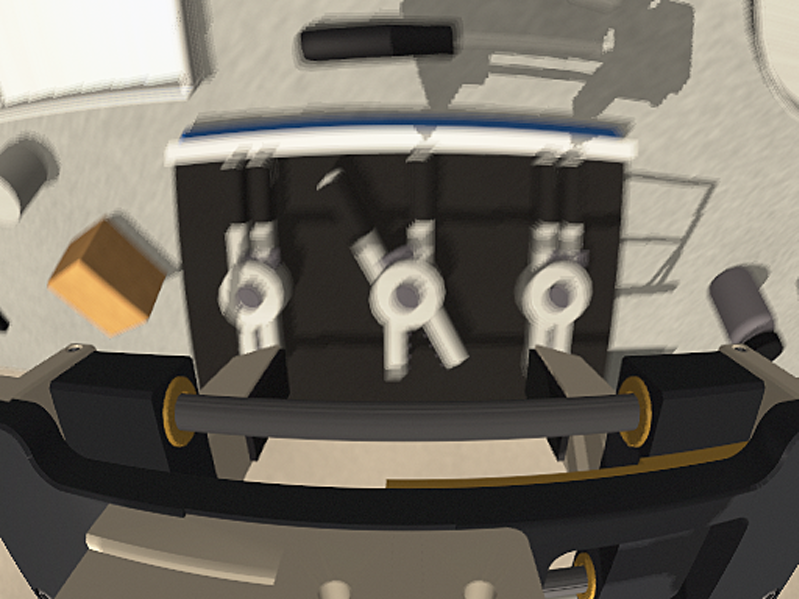

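```bash
python3 look.py 2 wrist; python3 - <<'E'
import cv2
from h import *
for q,rpy in [([1.065,.3427,1.525,0,1.2754,-.146],[-3.14134,.00156,1.211])]:
    M=R.from_euler('ZYZYZ',[q[0],q[1]+q[2],q[3],q[4],q[5]])
    print((M.inv()*R.from_euler('xyz',rpy)).as_rotvec())
from plant import *
o=get_obs();q=o['joint_positions'];print(q)
M=R.from_euler('ZYZYZ',[q[0],q[1]+q[2],q[3],q[4],q[5]])
print((M.inv()*R.from_euler('xyz',o['tcp_rot'])).as_rotvec())
a=cv2.imread('pics/wrist2.png');cv2.imwrite('pics/wrist2b.png',cv2.resize(a[60:280,90:450],None,fx=2.2,fy=2.2,interpolation=cv2.INTER_CUBIC))
E
```

```text
1.9167 [544.3 -48.5 214. ] [2.531 0.    1.609] [-1.1  0.1  0.7] 91.86382767772548 [-0.35  0.17  2.02  0.55  0.43 -2.41]Traceback (most recent call last):
  File "<stdin>", line 4, in <module>
  File "scipy/spatial/transform/_rotation.pyx", line 1413, in scipy.spatial.transform._rotation.Rotation.from_euler
ValueError: Expected axis specification to be a non-empty string of upto 3 characters, got ZYZYZ
```

```bash
python3 - <<'E'
import cv2
from h import *
from plant import *
def ori(q):
    return R.from_euler('ZYZ',[q[0],q[1]+q[2],q[3]])*R.from_euler('YZ',[q[4],q[5]])
o=get_obs();q2=o['joint_positions'];
q1=[1.06500578e+00,  3.42713145e-01,  1.52501598e+00,  2.78595372e-05, 1.27543974e+00, -1.46009827e-01]
for q,rpy in [(q1,[-3.14134,.00156,1.211]),(q2,o['tcp_rot'])]:
    print((ori(q).inv()*R.from_euler('xyz',rpy)).as_rotvec())
print(q2,o['tool_pos'])
a=cv2.imread('pics/wrist2.png');cv2.imwrite('pics/wrist2b.png',cv2.resize(a[60:280,90:450],None,fx=2.2,fy=2.2,interpolation=cv2.INTER_CUBIC))
E
```

```text
[-6.96519750e-06  4.73920094e-06 -3.14158498e+00]
[-5.23180275e-16 -8.71967125e-17  3.14159265e+00]
[-0.35379207  0.16821325  2.02413521  0.54988046  0.43270076 -2.40527017] [544.29212858 -48.54671967 213.98467521]
```

View pics/wrist2b.png

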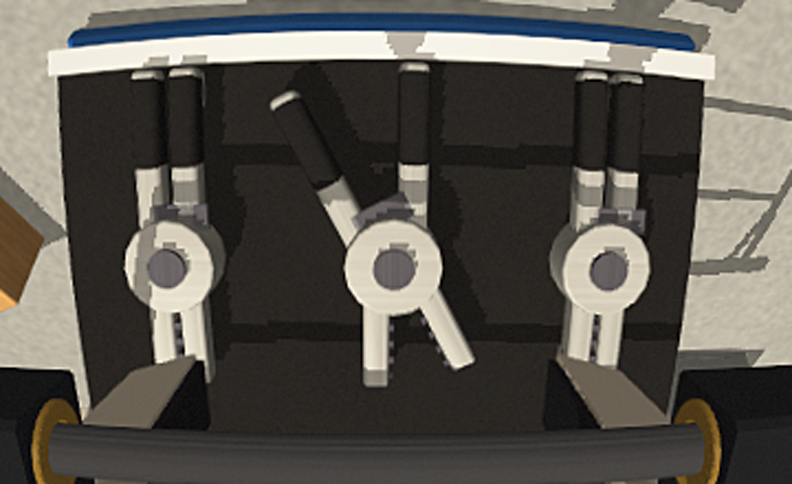

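```bash
cat >> h.py <<'E'
def fray(m,px):
    r,t,K=cam(m); dx=(px[0]-m['cx'])/m['fx'];dy=(px[1]-m['cy'])/m['fy'];th=np.hypot(dx,dy)
    s=np.sin(th)/th if th>1e-9 else 1.
    return -r.T@t, r.T@np.array([dx*s,dy*s,np.cos(th)])
def isect(o,d,p,n): return o+d*(np.dot(p-o,n)/np.dot(d,n))
def ori(q):
    return R.from_euler('ZYZ',[q[0],q[1]+q[2],q[3]])*R.from_euler('YZ',[q[4],q[5]])*R.from_euler('z',np.pi)
def fk(q,P):
    d,h,L1,L2,L3,e=P
    Ry=lambda a:R.from_euler('y',a).as_matrix()
    return R.from_euler('z',q[0]).as_matrix()@(np.array([0,d,h])+Ry(q[1])@[0,0,L1]+Ry(q[1]+q[2])@[e,0,L2])+ori(q).as_matrix()[:,2]*L3
E
python3 - <<'E'
import pickle
from plant import *
from h import *
from scipy.optimize import least_squares
m=pickle.load(open('pics/wrist2.pkl','rb'))
for c in [(607,269),(393,268),(168,268)]:
    o,d=fray(m,(c[0]/2.2+90,c[1]/2.2+60))
    p=isect(o,d,B+26*n35,n35); print('pivot underside',(p-26*n35).round(1))
# yaw checks: lip ends and handle/jaw axis
for c in [(145,74),(175,360),(186,74),(205,360),(411,66),(375,380),(591,74),(628,74),(584,355),(608,355),(50,62),(714,68)]:
    o,d=fray(m,(c[0]/2.2+90,c[1]/2.2+60)); print(c,(isect(o,d,B+16*n35,n35)).round(1))
ob=get_obs()
data=[([1.06500578e+00,3.42713145e-01,1.52501598e+00,2.78595372e-05,1.27543974e+00,-1.46009827e-01],[184.618,491.044,240.05]),(ob['joint_positions'],ob['tool_pos'])]
f=lambda P:np.concatenate([fk(q,P)-p for q,p in data]+[1e-3*(P-np.array([100,250,450,400,250,0]))])
s=least_squares(f,[100,250,450,400,250,0]);print(s.x.round(1),s.fun.round(2))
import time
E
```

```text
pivot underside [631.5  57.7  83.4]
pivot underside [635.8 -40.2  83.4]
pivot underside [ 640.2 -141.9   83.3]
(145, 74) [ 559.4 -155.2   45.9]
(175, 360) [ 671.5 -145.   124.7]
(186, 74) [ 559.6 -135.6   46.7]
(205, 360) [ 670.5 -129.5  124.5]
(411, 66) [554.4 -36.2  46.1]
(375, 380) [674.6 -46.4 129.9]
(591, 74) [551.   44.7  46.2]
(628, 74) [549.1  62.7  45.4]
(584, 355) [660.2  55.5 123. ]
(608, 355) [659.9  68.2 123.1]
(50, 62) [ 553.2 -204.7   40.1]
(714, 68) [541.2 107.7  41.3]
[ 76.4 222.9 506.2 379.6 304.1  46.5] [ 0.   -0.    0.    0.    0.   -0.   -0.02 -0.03  0.06 -0.02  0.05  0.05]
```

Picture notes: boss tops in the wrist view are at crop (168,268), (393,268) and (607,269). The middle one is clearly open and the outer two are shut. Next I'll check joint ranges for all planned poses using my fitted arm model.

```bash
cat > ik.py <<'E'
from h import *
from scipy.optimize import least_squares
LO=np.array([-2.53,-.77,.04,-1,.28,-3.11]);HI=np.array([2.53,2.02,2.7,4.14,2.66,3.11])
P=np.array([76.4,222.9,506.2,379.6,304.1,46.5])
def ik(p,Rm,q0,P=P):
    f=lambda q:np.r_[(fk(q,P)-p)/300,(ori(q).inv()*R.from_matrix(Rm)).as_rotvec()]
    s=least_squares(f,q0); return s.x,np.abs(s.fun).max()
E
cat >> h.py <<'E'
YAW=0.05
n35=np.array([-np.sin(np.radians(35))*np.cos(YAW),-np.sin(np.radians(35))*np.sin(YAW),np.cos(np.radians(35))])
A=np.array([631.3,56.2,83.2]);B=np.array([635.6,-42,83.2]);C=np.array([640,-143.1,83.2])
E
python3 - <<'E'
from ik import *
q0=[-0.354,0.168,2.024,0.55,0.433,-2.405]
for nm,X in [('B',B),('A',A),('C',C)]:
    for h in (110,60,18):
        q,e=ik(X+n35*h,tool_rot(YAW,T35,1),q0); print(nm,h,q.round(2),round(e,4))
for nm,p in [('dish',(389,268,23)),('dish',(389,268,150)),('t1',(425,-327,23)),('t2',(425,-241,23)),('t1',(425,-327,150))]:
    q,e=ik(np.array(p,float),tool_rot(0.05,0,1),[.5,.4,1.6,0,1.1,-1.]); print(nm,q.round(2),round(e,4))
for t in (35,25,15,5):
    print(t,ik(np.array([540.,-140,210]),tool_rot(.05,np.radians(t),1),q0)[0].round(2))
E
```

```text
B 110 [-0.33  0.28  2.01  0.68  0.34 -2.54] 0.0
B 60 [-0.3   0.4   1.99  0.86  0.26 -2.7 ] 0.0
B 18 [-0.28  0.49  1.95  1.05  0.22 -2.88] 0.0
A 110 [-0.08  0.27  2.03  0.31  0.25 -1.99] 0.0
A 60 [-0.07  0.39  2.    0.46  0.16 -2.12] 0.0
A 18 [-0.07  0.49  1.97  0.69  0.1  -2.36] 0.0
C 110 [-0.55  0.33  1.94  0.78  0.47 -2.8 ] 0.0
C 60 [-0.51  0.44  1.91  0.9   0.4  -2.91] 0.0
C 18 [-0.48  0.53  1.88  1.02  0.35 -3.01] 0.0
dish [ 0.44  0.55  1.92 -0.    0.67 -1.18] 0.0
dish [ 0.44  0.35  1.8   0.    1.   -1.18] 0.0
t1 [-0.8   0.63  1.74  0.    0.77 -2.42] 0.0
t2 [-0.67  0.57  1.87  0.    0.7  -2.29] 0.0
t1 [-0.8   0.45  1.62  0.    1.07 -2.42] 0.0
35 [-0.58  0.21  1.98  0.71  0.55 -2.74]
25 [-0.52  0.25  1.84  0.36  0.71 -2.37]
15 [-0.46  0.31  1.7   0.16  0.91 -2.17]
5 [-0.41  0.38  1.55  0.04  1.13 -2.05]
```

```bash
python3 - <<'E'
from plant import *
from h import *
plan(get_obs(),B+n35*100,tool_rot(YAW,T35,1),5)
E
```

```text
rows 5 t [ 0.011 -0.     0.298] w [-0.001  0.015 -0.022]
    [551. -48. 204.]
    [558. -47. 194.]
    [565. -46. 185.]
    [572. -46. 175.]
    [578. -45. 165.]
```

Call:
{"name": "drive_tool", "arguments": {"deltas": [{"hand": -1,"tx": 0.01,"tz": 0.3,"wy": 0.015,"wz": -0.02},{"hand": -1,"tx": 0.01,"tz": 0.3,"wy": 0.015,"wz": -0.02},{"hand": -1,"tx": 0.01,"tz": 0.3,"wy": 0.015,"wz": -0.02},{"hand": -1,"tx": 0.01,"tz": 0.3,"wy": 0.015,"wz": -0.02},{"hand": -1,"tx": 0.01,"tz": 0.3,"wy": 0.015,"wz": -0.02},{"hand": -1}]}}

```text
invalid input
```

```bash
python3 - <<'E'
from plant import *
from h import *
from scipy.optimize import least_squares
ob=get_obs();print(ob['joint_positions'],ob['tool_pos'],ob['tcp_rot'])
data=[([1.06500578e+00,3.42713145e-01,1.52501598e+00,2.78595372e-05,1.27543974e+00,-1.46009827e-01],[184.61812458,491.04422541,240.05030021]),
([-0.35379207,0.16821325,2.02413521,0.54988046,0.43270076,-2.40527017],[544.29212858,-48.54671967,213.98467521]),(ob['joint_positions'],ob['tool_pos'])]
f=lambda P:np.concatenate([fk(q,P)-p for q,p in data])
s=least_squares(f,[100,250,450,400,250,0]);print(s.x.round(2),s.fun.round(3))
E
```

```text
[-0.35379207  0.16821325  2.02413521  0.54988046  0.43270076 -2.40527017] [544.29212858 -48.54671967 213.98467521] [2.53094765e+00 7.12745213e-06 1.60915389e+00]
[ 76.4  222.9  506.2  379.6  304.08  46.5 ] [ 0.  0. -0. -0. -0. -0.  0.  0.  0.]
```

```bash
python3 - <<'E'
from ik import *
q0=[-0.354,0.168,2.024,0.55,0.433,-2.405]
for nm,X in [('A',A),('B',B),('C',C)]:
    for t in (20,25,28,30,32,35,40,45,50,55):
        z=tool_rot(YAW,np.radians(t),1)
        # grasp point fixed at 17mm above underside, tcp 5mm ahead
        out=[]
        for back in (0,60,120):
            p=X+n35*17+z[:,2]*(5-back)
            q,e=ik(p,z,q0); out.append((q[3:].round(2),bool(((q>LO)&(q<HI)).all()),round(e,3)))
        print(nm,t,out)
E
```

```text
A 20 [(array([ 0.07,  0.52, -1.72]), True, np.float64(0.0)), (array([ 0.06,  0.63, -1.72]), True, np.float64(0.0)), (array([ 0.05,  0.76, -1.71]), True, np.float64(0.0))]
A 25 [(array([ 0.12,  0.38, -1.78]), True, np.float64(0.0)), (array([ 0.1 ,  0.48, -1.76]), True, np.float64(0.0)), (array([ 0.09,  0.61, -1.75]), True, np.float64(0.0))]
A 28 [(array([ 0.18,  0.29, -1.84]), True, np.float64(0.0)), (array([ 0.14,  0.39, -1.8 ]), True, np.float64(0.0)), (array([ 0.12,  0.51, -1.78]), True, np.float64(0.0))]
A 30 [(array([ 0.24,  0.23, -1.9 ]), False, np.float64(0.0)), (array([ 0.18,  0.33, -1.84]), True, np.float64(0.0)), (array([ 0.14,  0.45, -1.81]), True, np.float64(0.0))]
A 32 [(array([ 0.35,  0.18, -2.01]), False, np.float64(0.0)), (array([ 0.24,  0.27, -1.91]), False, np.float64(0.0)), (array([ 0.18,  0.39, -1.85]), True, np.float64(0.0))]
A 35 [(array([ 0.74,  0.1 , -2.41]), False, np.float64(0.0)), (array([ 0.41,  0.18, -2.08]), False, np.float64(0.0)), (array([ 0.28,  0.29, -1.95]), True, np.float64(0.0))]
A 40 [(array([-0.72, -0.12, -0.94]), False, np.float64(0.0)), (array(
[... 3368 characters left out ...]
0))]
C 40 [(array([ 1.47,  0.35, -3.48]), False, np.float64(0.0)), (array([ 1.27,  0.39, -3.29]), False, np.float64(0.0)), (array([ 1.06,  0.46, -3.12]), False, np.float64(0.0))]
C 45 [(array([ 1.84,  0.41, -3.86]), False, np.float64(0.0)), (array([ 1.65,  0.43, -3.71]), False, np.float64(0.0)), (array([ 1.43,  0.48, -3.52]), False, np.float64(0.0))]
C 50 [(array([ 2.09,  0.52, -4.13]), False, np.float64(0.0)), (array([ 1.94,  0.53, -4.03]), False, np.float64(0.0)), (array([ 1.74,  0.56, -3.88]), False, np.float64(0.0))]
C 55 [(array([ 2.24,  0.65, -4.31]), False, np.float64(0.0)), (array([ 2.12,  0.67, -4.25]), False, np.float64(0.0)), (array([ 1.96,  0.68, -4.15]), False, np.float64(0.0))]
```

```bash
cat >> h.py <<'E'
def graspT(X,tilt,h,yaw=None):
    y=YAW if yaw is None else yaw
    return X+n35*h, tool_rot(y,np.radians(tilt),1)
E
python3 - <<'E'
from plant import *
from h import *
print((proj(camera_model('scene'),[(602,127,279),(615.6,-217,280.5)])-[135,150])*3.8)
plan(get_obs(),*graspT(B,27,80),6)
E
```

```text
[[488.27834033 214.35370591]
 [191.36045662  28.27910204]]
rows 6 t [0.01  0.019 0.331] w [ 0.266  0.011 -0.019]
    [552. -48. 204.]
    [560. -47. 193.]
    [568. -46. 182.]
    [576. -46. 171.]
    [583. -45. 160.]
    [590. -44. 149.]
```

Call:
{"name": "drive_tool", "arguments": {"deltas": [{"hand": -1,"tx": 0.01,"ty": 0.02,"tz": 0.33,"wx": 0.266,"wy": 0.011,"wz": -0.02},{"hand": -1,"tx": 0.01,"ty": 0.02,"tz": 0.33,"wx": 0.266,"wy": 0.011,"wz": -0.02},{"hand": -1,"tx": 0.01,"ty": 0.02,"tz": 0.33,"wx": 0.266,"wy": 0.011,"wz": -0.02},{"hand": -1,"tx": 0.01,"ty": 0.02,"tz": 0.33,"wx": 0.266,"wy": 0.011,"wz": -0.02},{"hand": -1,"tx": 0.01,"ty": 0.02,"tz": 0.33,"wx": 0.266,"wy": 0.011,"wz": -0.02},{"hand": -1,"tx": 0.01,"ty": 0.02,"tz": 0.33,"wx": 0.266,"wy": 0.011,"wz": -0.02},{"hand": -1,"tx": 0,"ty": 0,"tz": 0,"wx": 0,"wy": 0,"wz": 0},{"hand": -1,"tx": 0,"ty": 0,"tz": 0,"wx": 0,"wy": 0,"wz": 0}]}}

```text
time: 2.58
tool_pos: [586.3, -39.3, 147.4]
tcp_rot: [2.675, -0.002, 1.626]
contact_force: [0.7, -0.4, 0.7]
grip_width: 92.2
```

```bash
python3 look.py 3 wrist side; python3 - <<'E'
import cv2
a=cv2.imread('pics/wrist3.png')[60:300,90:450]
b=cv2.imread('pics/side3.png')[110:270,220:380]
cv2.imwrite('pics/w3b.png',cv2.resize(a,None,fx=2.2,fy=2.2,interpolation=cv2.INTER_CUBIC))
cv2.imwrite('pics/s3b.png',cv2.resize(b,None,fx=3.7,fy=3.7,interpolation=cv2.INTER_CUBIC))
from plant import *
from h import *
plan(get_obs(),*graspT(B,27,50),3)
E
```

```text
2.6833 [586.3 -39.6 148.4] [ 2.674e+00 -2.000e-03  1.625e+00] [ 0.4 -0.6  1.2] 91.80390055787012 [-0.28  0.36  1.89  0.34  0.46 -2.17]
rows 3 t [-0.041  0.061  0.257] w [-0.013 -0.013  0.012]
    [593. -41. 140.]
    [600. -42. 132.]
    [607. -43. 124.]
```

View pics/w3b.png

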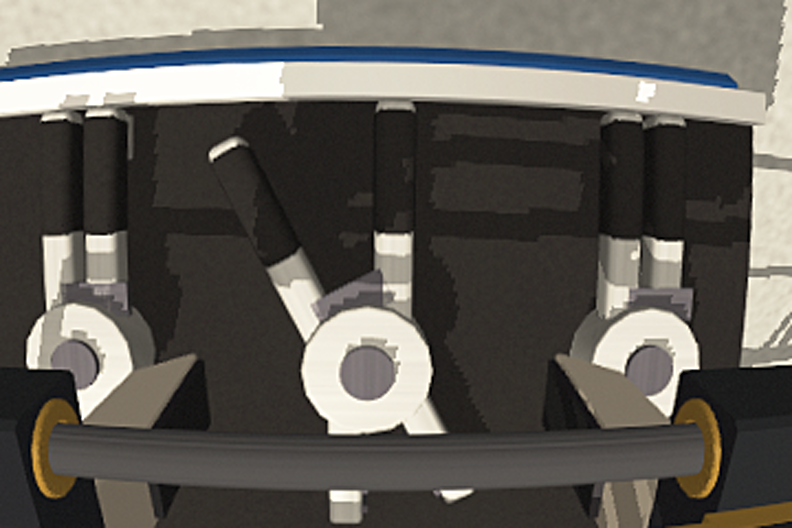

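View pics/s3b.png

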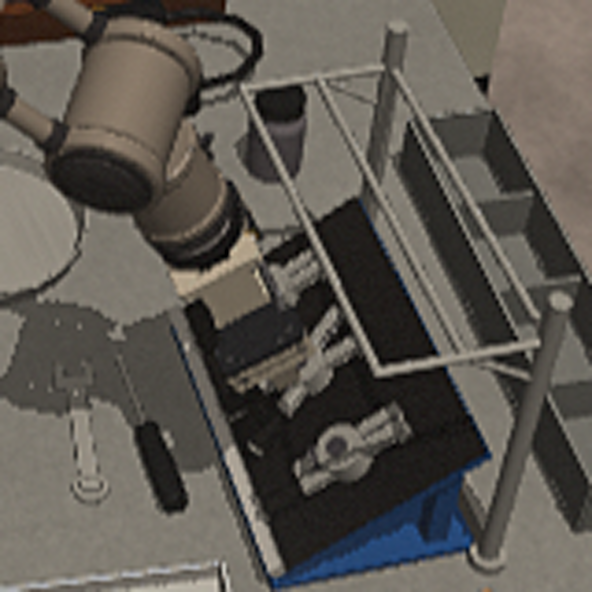

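The wrist view shows the middle boss at crop (367,373), with the fingers about midway on either side. I'll compute the refined position.

```bash
python3 - <<'E'
import pickle
from plant import *
from h import *
m=pickle.load(open('pics/wrist3.pkl','rb'))
for c in [(650,371),(367,373),(75,365)]:
    o,d=fray(m,(c[0]/2.2+90,c[1]/2.2+60)); p=isect(o,d,B+26*n35,n35); print((p-26*n35).round(1))
for c in [(394,106),(62,118),(104,118),(622,120),(664,123)]:
    o,d=fray(m,(c[0]/2.2+90,c[1]/2.2+60)); print(c,(isect(o,d,B+20*n35,n35)-20*n35).round(1))
E
```

```text
[632.4  59.   84.5]
[636.5 -40.1  83.9]
[ 641.2 -143.3   83.6]
(394, 106) [564.5 -35.   33.7]
(62, 118) [ 570.1 -151.6   33.5]
(104, 118) [ 570.2 -134.8   34.2]
(622, 120) [562.   43.6  34.7]
(664, 123) [561.1  60.   34.6]
```

```bash
cat >> h.py <<'E'
A=np.array([632.,58.,83.8]);B=np.array([636.3,-40.8,83.5]);C=np.array([640.8,-142.9,83.5])
E
python3 - <<'E'
from plant import *
from h import *
plan(get_obs(),*graspT(B,27,19),7)
E
```

```text
rows 7 t [-0.014  0.045  0.22 ] w [-0.005 -0.006  0.005]
    [592. -40. 141.]
    [597. -40. 134.]
    [603. -40. 127.]
    [609. -41. 120.]
    [614. -41. 113.]
    [620. -41. 106.]
    [625. -41.  99.]
```

Call:
{"name": "drive_tool", "arguments": {"deltas": [{"hand": -1,"tx": -0.014,"ty": 0.045,"tz": 0.22,"wx": -0.005,"wy": -0.006,"wz": 0.005},{"hand": -1,"tx": -0.014,"ty": 0.045,"tz": 0.22,"wx": -0.005,"wy": -0.006,"wz": 0.005},{"hand": -1,"tx": -0.014,"ty": 0.045,"tz": 0.22,"wx": -0.005,"wy": -0.006,"wz": 0.005},{"hand": -1,"tx": -0.014,"ty": 0.045,"tz": 0.22,"wx": -0.005,"wy": -0.006,"wz": 0.005},{"hand": -1,"tx": -0.014,"ty": 0.045,"tz": 0.22,"wx": -0.005,"wy": -0.006,"wz": 0.005},{"hand": -1,"tx": -0.014,"ty": 0.045,"tz": 0.22,"wx": -0.005,"wy": -0.006,"wz": 0.005},{"hand": -1,"tx": -0.014,"ty": 0.045,"tz": 0.22,"wx": -0.005,"wy": -0.006,"wz": 0.005},{"hand": -1,"tx": 0,"ty": 0,"tz": 0,"wx": 0,"wy": 0,"wz": 0},{"hand": -1,"tx": 0,"ty": 0,"tz": 0,"wx": 0,"wy": 0,"wz": 0}]}}

```text
time: 3.43
tool_pos: [626.1, -41.8, 98.0]
tcp_rot: [2.672, -0.0, 1.621]
contact_force: [1.0, 0.3, 0.2]
grip_width: 91.9
```

```bash
python3 look.py 4 wrist; python3 - <<'E'
import cv2
a=cv2.imread('pics/wrist4.png')
cv2.imwrite('pics/w4b.png',cv2.resize(a,None,fx=1.56,fy=1.56,interpolation=cv2.INTER_CUBIC))
from plant import *
from h import *
plan(get_obs(),*graspT(B,27,19),1)
E
```

```text
3.4833 [626.1 -41.8  98.5] [2.671 0.    1.621] [ 0.9  0.6 -0.4] 91.77313506155103 [-0.26  0.5   1.84  0.38  0.38 -2.2 ]
rows 1 t [ 0.013 -0.008 -0.019] w [-0.011  0.003 -0.001]
    [625. -41.  99.]
```

View pics/w4b.png

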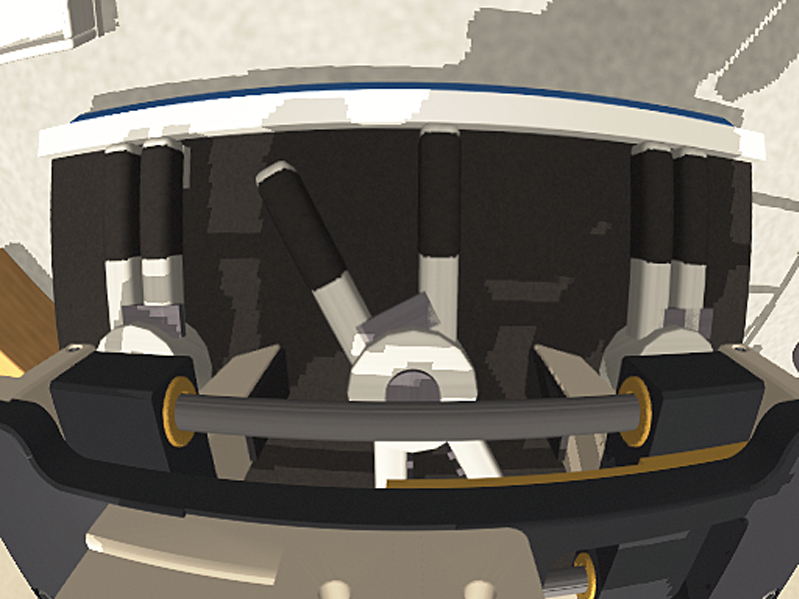

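The boss is between the fingers and centred within a couple of pixels (413 against a finger middle of 410). Closing.

Call:
{"name": "drive_tool", "arguments": {"deltas": [{"hand": 1,"tx": 0,"ty": 0,"tz": 0,"wx": 0,"wy": 0,"wz": 0},{"hand": 1,"tx": 0,"ty": 0,"tz": 0,"wx": 0,"wy": 0,"wz": 0},{"hand": 1,"tx": 0,"ty": 0,"tz": 0,"wx": 0,"wy": 0,"wz": 0},{"hand": 1,"tx": 0,"ty": 0,"tz": 0,"wx": 0,"wy": 0,"wz": 0},{"hand": 1,"tx": 0,"ty": 0,"tz": 0,"wx": 0,"wy": 0,"wz": 0},{"hand": 1,"tx": 0,"ty": 0,"tz": 0,"wx": 0,"wy": 0,"wz": 0},{"hand": 1,"tx": 0,"ty": 0,"tz": 0,"wx": 0,"wy": 0,"wz": 0},{"hand": 1,"tx": 0,"ty": 0,"tz": 0,"wx": 0,"wy": 0,"wz": 0}]}}

```text
time: 4.15
tool_pos: [625.9, -41.6, 98.8]
tcp_rot: [2.671, -0.0, 1.621]
contact_force: [-0.9, 1.6, 2.3]
grip_width: 43.1
```

```bash
python3 - <<'E'
from plant import *
from h import *
o=get_obs();print(o['contact_force'].round(1),o['moment'].round(2),o['grip_width'],o['tool_pos'])
T=pose(o)
plan(o,T[:3,3]+n35*120,T[:3,:3],10)
from ik import *
for k in (60,120): print(ik(T[:3,3]+n35*k,T[:3,:3],o['joint_positions'])[0].round(2))
E
```

```text
[-0.9  1.6  2.3] [ 0.12  0.19 -0.06] 43.103692280107374 [625.94239269 -41.63235591  98.82714127]
rows 10 t [-0.    -0.042 -0.297] w [ 0. -0. -0.]
    [619. -42. 109.]
    [605. -43. 128.]
    [592. -43. 148.]
    [578. -44. 168.]
    [564. -45. 187.]
[-0.28  0.37  1.88  0.33  0.46 -2.17]
[-0.3   0.24  1.9   0.3   0.57 -2.14]
```

Call:
{"name": "drive_tool", "arguments": {"deltas": [{"hand": 1,"tx": 0,"ty": -0.02,"tz": -0.12,"wx": 0,"wy": 0,"wz": 0},{"hand": 1,"tx": 0,"ty": -0.03,"tz": -0.2,"wx": 0,"wy": 0,"wz": 0},{"hand": 1,"tx": 0,"ty": -0.04,"tz": -0.3,"wx": 0,"wy": 0,"wz": 0},{"hand": 1,"tx": 0,"ty": -0.04,"tz": -0.3,"wx": 0,"wy": 0,"wz": 0},{"hand": 1,"tx": 0,"ty": -0.04,"tz": -0.3,"wx": 0,"wy": 0,"wz": 0},{"hand": 1,"tx": 0,"ty": -0.04,"tz": -0.3,"wx": 0,"wy": 0,"wz": 0},{"hand": 1,"tx": 0,"ty": -0.04,"tz": -0.3,"wx": 0,"wy": 0,"wz": 0},{"hand": 1,"tx": 0,"ty": -0.04,"tz": -0.3,"wx": 0,"wy": 0,"wz": 0},{"hand": 1,"tx": 0,"ty": -0.04,"tz": -0.3,"wx": 0,"wy": 0,"wz": 0},{"hand": 1,"tx": 0,"ty": -0.04,"tz": -0.3,"wx": 0,"wy": 0,"wz": 0},{"hand": 1,"tx": 0,"ty": -0.04,"tz": -0.2,"wx": 0,"wy": 0,"wz": 0},{"hand": 1,"tx": 0,"ty": 0,"tz": 0,"wx": 0,"wy": 0,"wz": 0}]}}

```text
time: 5.15
tool_pos: [558.1, -45.3, 197.1]
tcp_rot: [2.669, 0.001, 1.62]
contact_force: [0.9, -0.5, -3.0]
grip_width: 43.1
```

```bash
python3 look.py 5 wrist side; python3 - <<'E'
import cv2
a=cv2.imread('pics/wrist5.png')
cv2.imwrite('pics/w5b.png',cv2.resize(a,None,fx=1.56,fy=1.56,interpolation=cv2.INTER_CUBIC))
from plant import *
from h import *
# straighten+back to waypoint, then to dish
# clamp pivot relative to tcp assumed: tcp = X + 19 n (clamp frame z=19)
o=get_obs()
p=np.array([460,-20.,200]);Rm=tool_rot(YAW,np.radians(-8),1)
plan(o,p,Rm,9)
E
```

```text
5.25 [558.4 -45.3 195.6] [2.67e+00 1.00e-03 1.62e+00] [ 1.2 -0.3 -3. ] 43.67382648715021 [-0.3   0.25  1.9   0.3   0.56 -2.14]
rows 9 t [ 0.084 -0.266 -0.066] w [ 0.778  0.001 -0.001]
    [548. -42. 193.]
    [526. -37. 190.]
    [503. -31. 191.]
    [481. -26. 194.]
    [460. -20. 200.]
```

View pics/w5b.png

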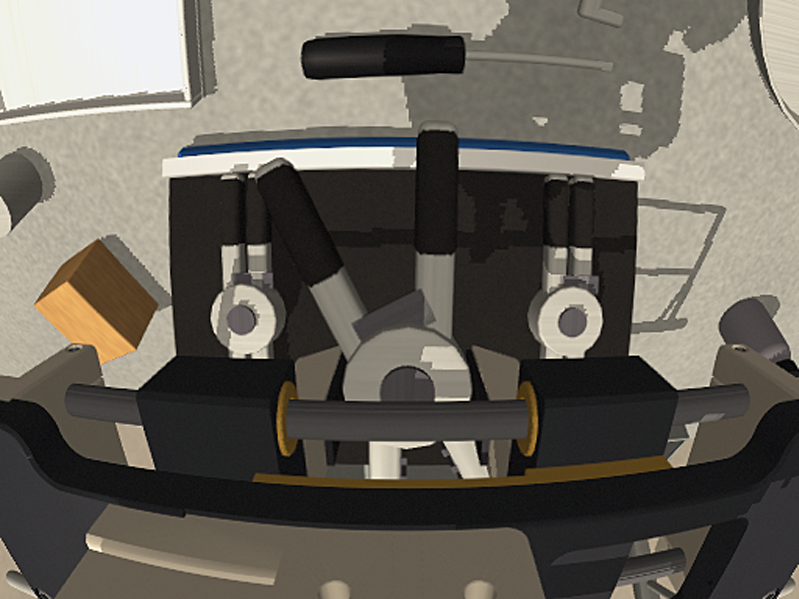

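The clamp is held with its jaw angle unchanged and −3 N of weight. Next I straighten the tool and back away from the shelf.

Call:
{"name": "drive_tool", "arguments": {"deltas": [{"hand": 1,"tx": 0.08,"ty": -0.27,"tz": -0.07,"wx": 0.78,"wy": 0,"wz": 0},{"hand": 1,"tx": 0.08,"ty": -0.27,"tz": -0.07,"wx": 0.78,"wy": 0,"wz": 0},{"hand": 1,"tx": 0.08,"ty": -0.27,"tz": -0.07,"wx": 0.78,"wy": 0,"wz": 0},{"hand": 1,"tx": 0.08,"ty": -0.27,"tz": -0.07,"wx": 0.78,"wy": 0,"wz": 0},{"hand": 1,"tx": 0.08,"ty": -0.27,"tz": -0.07,"wx": 0.78,"wy": 0,"wz": 0},{"hand": 1,"tx": 0.08,"ty": -0.27,"tz": -0.07,"wx": 0.78,"wy": 0,"wz": 0},{"hand": 1,"tx": 0.08,"ty": -0.27,"tz": -0.07,"wx": 0.78,"wy": 0,"wz": 0},{"hand": 1,"tx": 0.08,"ty": -0.27,"tz": -0.07,"wx": 0.78,"wy": 0,"wz": 0},{"hand": 1,"tx": 0.08,"ty": -0.27,"tz": -0.07,"wx": 0.78,"wy": 0,"wz": 0}]}}

```text
time: 6.0
tool_pos: [458.4, -21.2, 200.4]
tcp_rot: [-2.996, 0.0, 1.621]
contact_force: [-0.3, -0.6, -2.8]
grip_width: 43.3
```

```bash
python3 - <<'E'
from plant import *
from h import *
o=get_obs();print(o['tool_pos'],o['tcp_rot'])
# dish centre
ms=camera_model('side')
plan(o,np.array([389,268.,90]),tool_rot(YAW,np.radians(-8),1),14)
# refine dish centre by ellipse of projected rim circles
for cx,cy in [(375,268),(372,271)]:
    th=np.linspace(0,2*np.pi,5)[:-1]
    print((proj(ms,np.c_[cx+117*np.cos(th),cy+117*np.sin(th),25+0*th])-[170,140])*3)
E
```

```text
[458.39108674 -21.1606288  200.4419343 ] [-2.99631077e+00  2.72833613e-04  1.62052632e+00]
rows 14 t [ 0.522 -0.069  0.209] w [-0.005  0.    -0.   ]
    [453.  -1. 193.]
    [439.  61. 169.]
    [424. 123. 145.]
    [409. 185. 122.]
    [394. 247.  98.]
[[219.97905656  78.40021732]
 [114.24852736  29.52876669]
 [ 35.15570837 102.51886969]
 [143.99842794 156.5158392 ]]
[[217.18378674  77.10816958]
 [111.62341207  28.31536889]
 [ 32.45799193 101.18053017]
 [141.11614772 155.08593744]]
```

Call:
{"name": "drive_tool", "arguments": {"deltas": [{"hand": 1,"tx": 0.3,"ty": -0.04,"tz": 0.05,"wx": 0,"wy": 0,"wz": 0},{"hand": 1,"tx": 0.52,"ty": -0.07,"tz": 0.2,"wx": 0,"wy": 0,"wz": 0},{"hand": 1,"tx": 0.52,"ty": -0.07,"tz": 0.2,"wx": 0,"wy": 0,"wz": 0},{"hand": 1,"tx": 0.52,"ty": -0.07,"tz": 0.2,"wx": 0,"wy": 0,"wz": 0},{"hand": 1,"tx": 0.52,"ty": -0.07,"tz": 0.2,"wx": 0,"wy": 0,"wz": 0},{"hand": 1,"tx": 0.52,"ty": -0.07,"tz": 0.2,"wx": 0,"wy": 0,"wz": 0},{"hand": 1,"tx": 0.52,"ty": -0.07,"tz": 0.2,"wx": 0,"wy": 0,"wz": 0},{"hand": 1,"tx": 0.52,"ty": -0.07,"tz": 0.2,"wx": 0,"wy": 0,"wz": 0},{"hand": 1,"tx": 0.52,"ty": -0.07,"tz": 0.2,"wx": 0,"wy": 0,"wz": 0},{"hand": 1,"tx": 0.52,"ty": -0.07,"tz": 0.2,"wx": 0,"wy": 0,"wz": 0},{"hand": 1,"tx": 0.52,"ty": -0.07,"tz": 0.2,"wx": 0,"wy": 0,"wz": 0},{"hand": 1,"tx": 0.52,"ty": -0.07,"tz": 0.2,"wx": 0,"wy": 0,"wz": 0},{"hand": 1,"tx": 0.52,"ty": -0.07,"tz": 0.25,"wx": 0,"wy": 0,"wz": 0},{"hand": 1,"tx": 0.52,"ty": -0.07,"tz": 0.25,"wx": 0,"wy": 0,"wz": 0},{"hand": 1,"tx": 0.22,"ty": -0.03,"tz": 0.2,"wx": 0,"wy": 0,"wz": 0},{"hand": 1,"tx": 0,"ty": 0,"tz": 0,"wx": 0,"wy": 0,"wz": 0},{"hand": 1,"tx": 0,"ty": 0,"tz": 0,"wx": 0,"wy": 0,"wz": 0}]}}

```text
time: 7.42
tool_pos: [388.2, 266.8, 88.9]
tcp_rot: [-2.999, 0.001, 1.622]
contact_force: [0.1, -0.5, -3.0]
grip_width: 43.4
```

```bash
python3 look.py 6 side wrist; python3 - <<'E'
import cv2
b=cv2.imread('pics/side6.png')[90:230,120:300]
cv2.imwrite('pics/s6b.png',cv2.resize(b,None,fx=4,fy=4,interpolation=cv2.INTER_CUBIC))
a=cv2.imread('pics/wrist6.png')
cv2.imwrite('pics/w6b.png',cv2.resize(a,None,fx=1.56,fy=1.56,interpolation=cv2.INTER_CUBIC))
from plant import *
from h import *
plan(get_obs(),np.array([389,268.,30]),tool_rot(YAW,np.radians(-8),1),5)
E
```

```text
7.5167 [389.1 266.2  89.7] [-3.001  0.     1.62 ] [-0.4 -0.2 -2. ] 43.36347698707019 [ 0.41  0.49  1.77  0.06  1.01 -1.25]
rows 5 t [0.009 0.042 0.296] w [-0.003  0.    -0.002]
    [389. 267.  78.]
    [389. 267.  66.]
    [389. 267.  54.]
    [389. 268.  42.]
    [389. 268.  30.]
```

View pics/s6b.png

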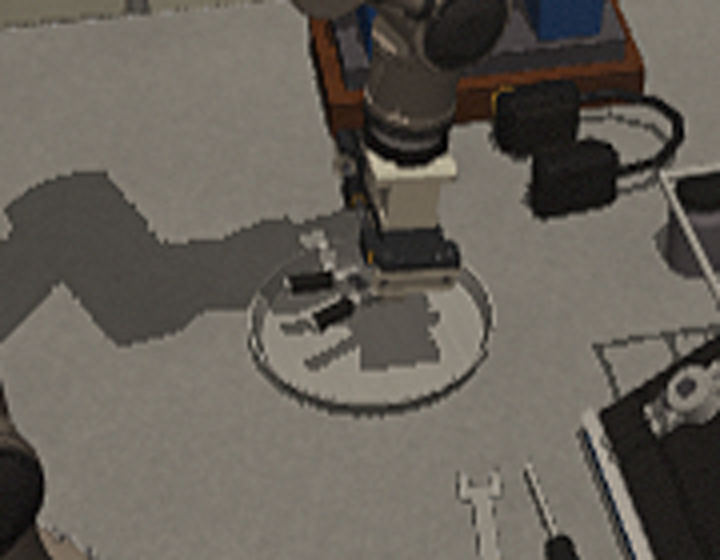

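View pics/w6b.png

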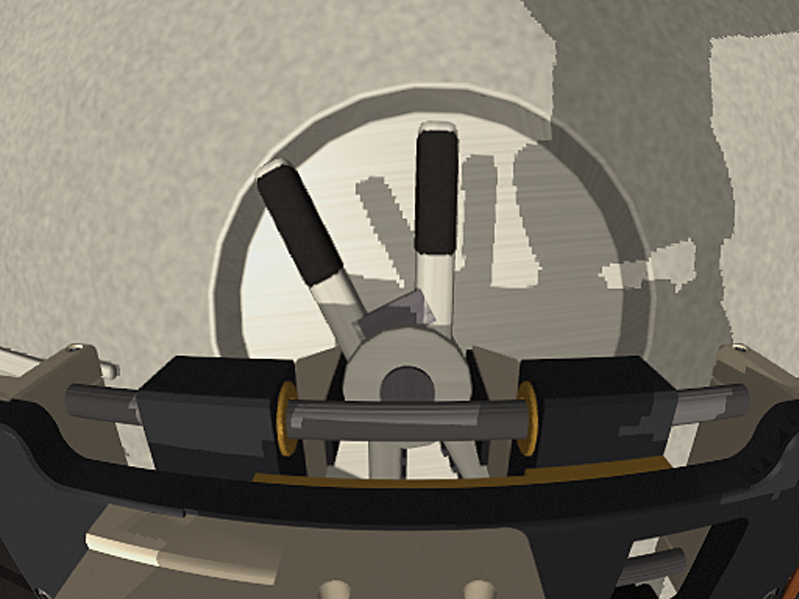

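Call:
{"name": "drive_tool", "arguments": {"deltas": [{"hand": 1,"tx": 0.03,"ty": 0.04,"tz": 0.29,"wx": 0,"wy": 0,"wz": 0},{"hand": 1,"tx": 0.03,"ty": 0.04,"tz": 0.29,"wx": 0,"wy": 0,"wz": 0},{"hand": 1,"tx": 0.03,"ty": 0.04,"tz": 0.29,"wx": 0,"wy": 0,"wz": 0},{"hand": 1,"tx": 0.03,"ty": 0.04,"tz": 0.29,"wx": 0,"wy": 0,"wz": 0},{"hand": 1,"tx": 0.02,"ty": 0.04,"tz": 0.25,"wx": 0,"wy": 0,"wz": 0},{"hand": 1,"tx": 0,"ty": 0,"tz": 0,"wx": 0,"wy": 0,"wz": 0},{"hand": 1,"tx": 0,"ty": 0,"tz": 0,"wx": 0,"wy": 0,"wz": 0}]}}

```text
time: 8.1
tool_pos: [388.6, 271.7, 32.6]
tcp_rot: [-3.0, 0.001, 1.62]
contact_force: [-0.1, 0.3, -2.8]
grip_width: 43.5
```

Call:
{"name": "drive_tool", "arguments": {"deltas": [{"hand": 1,"tx": 0,"ty": 0,"tz": 0.05,"wx": 0,"wy": 0,"wz": 0},{"hand": 1,"tx": 0,"ty": 0,"tz": 0.04,"wx": 0,"wy": 0,"wz": 0},{"hand": 1,"tx": 0,"ty": 0,"tz": 0.03,"wx": 0,"wy": 0,"wz": 0},{"hand": 1,"tx": 0,"ty": 0,"tz": 0,"wx": 0,"wy": 0,"wz": 0}]}}

```text
time: 8.43
tool_pos: [387.7, 272.2, 27.9]
tcp_rot: [-3.0, 0.0, 1.62]
contact_force: [0.3, -0.1, -2.1]
grip_width: 43.6
```

Call:
{"name": "drive_tool", "arguments": {"deltas": [{"hand": 1,"tx": 0,"ty": 0,"tz": 0.025,"wx": 0,"wy": 0,"wz": 0},{"hand": 1,"tx": 0,"ty": 0,"tz": 0.025,"wx": 0,"wy": 0,"wz": 0},{"hand": 1,"tx": 0,"ty": 0,"tz": 0,"wx": 0,"wy": 0,"wz": 0}]}}

```text
time: 8.68
tool_pos: [387.3, 272.2, 25.7]
tcp_rot: [-3.0, 0.0, 1.621]
contact_force: [0.7, -0.5, -2.7]
grip_width: 43.4
```

Call:
{"name": "drive_tool", "arguments": {"deltas": [{"hand": 1,"tx": 0,"ty": 0,"tz": 0.025,"wx": 0,"wy": 0,"wz": 0},{"hand": 1,"tx": 0,"ty": 0,"tz": 0,"wx": 0,"wy": 0,"wz": 0}]}}

```text
time: 8.85
tool_pos: [387.2, 272.2, 24.7]
tcp_rot: [-3.0, 0.0, 1.621]
contact_force: [0.1, 0.6, -2.6]
grip_width: 43.1
```

Call:
{"name": "drive_tool", "arguments": {"deltas": [{"hand": 1,"tx": 0,"ty": 0,"tz": 0.025,"wx": 0,"wy": 0,"wz": 0},{"hand": 1,"tx": 0,"ty": 0,"tz": 0,"wx": 0,"wy": 0,"wz": 0}]}}

```text
time: 9.02
tool_pos: [387.1, 272.1, 23.7]
tcp_rot: [-3.0, 0.001, 1.621]
contact_force: [-0.5, -0.4, -3.5]
grip_width: 43.2
```

Call:
{"name": "drive_tool", "arguments": {"deltas": [{"hand": 1,"tx": 0,"ty": 0,"tz": 0.025,"wx": 0,"wy": 0,"wz": 0},{"hand": 1,"tx": 0,"ty": 0,"tz": 0,"wx": 0,"wy": 0,"wz": 0}]}}

```text
time: 9.18
tool_pos: [387.1, 272.2, 23.4]
tcp_rot: [-3.0, 0.0, 1.621]
contact_force: [-0.1, -1.3, 3.6]
grip_width: 43.2
```

```bash
python3 look.py 7 side; python3 - <<'E'
import cv2
b=cv2.imread('pics/side7.png')[130:210,170:250]
cv2.imwrite('pics/s7b.png',cv2.resize(b,None,fx=7,fy=7,interpolation=cv2.INTER_CUBIC))
E
```

```text
9.2333 [387.2 272.2  23.4] [-3.    0.    1.62] [-1.9 -1.3  5.4] 43.393719706697844 [ 0.42  0.6   1.81  0.07  0.86 -1.25]
```

View pics/s7b.png

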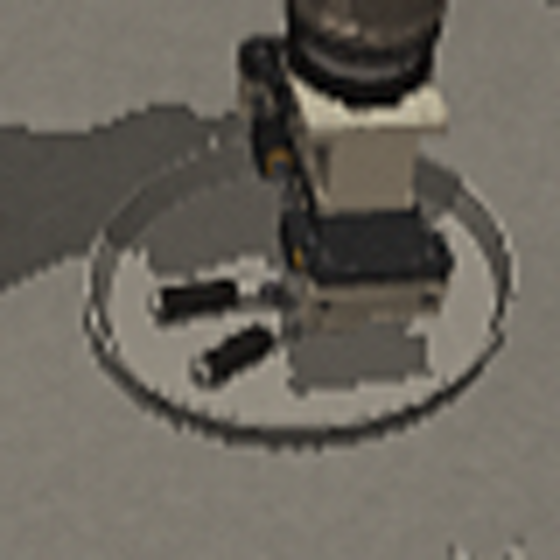

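Call:
{"name": "drive_tool", "arguments": {"deltas": [{"hand": -0.1,"tx": 0,"ty": 0,"tz": 0,"wx": 0,"wy": 0,"wz": 0},{"hand": -0.35,"tx": 0,"ty": 0,"tz": 0,"wx": 0,"wy": 0,"wz": 0},{"hand": -0.35,"tx": 0,"ty": 0,"tz": 0,"wx": 0,"wy": 0,"wz": 0},{"hand": -0.35,"tx": 0,"ty": 0,"tz": 0,"wx": 0,"wy": 0,"wz": 0},{"hand": -0.35,"tx": 0,"ty": 0,"tz": 0,"wx": 0,"wy": 0,"wz": 0}]}}

```text
time: 9.65
tool_pos: [387.0, 272.2, 22.8]
tcp_rot: [-3.0, 0.0, 1.62]
contact_force: [0.5, -0.1, 0.2]
grip_width: 61.6
```

```bash
python3 - <<'E'
from plant import *
from h import *
o=get_obs();print(o['grip_width'],o['contact_force'])
T=pose(o)
plan(o,T[:3,3]+[0,0,130],tool_rot(YAW,np.radians(-8),1),8)
E
```

```text
61.61821641245227 [ 0.48604208 -0.12439513  0.21712136]
rows 8 t [-0.    -0.057 -0.402] w [-0.003  0.001 -0.001]
    [387. 272.  39.]
    [387. 272.  72.]
    [387. 272. 104.]
    [387. 272. 137.]
```

Call:
{"name": "drive_tool", "arguments": {"deltas": [{"hand": -0.35,"tx": 0,"ty": -0.025,"tz": -0.18,"wx": 0,"wy": 0,"wz": 0},{"hand": -0.35,"tx": 0,"ty": -0.05,"tz": -0.35,"wx": 0,"wy": 0,"wz": 0},{"hand": -0.5,"tx": 0,"ty": -0.057,"tz": -0.4,"wx": 0,"wy": 0,"wz": 0},{"hand": -1,"tx": 0,"ty": -0.057,"tz": -0.4,"wx": 0,"wy": 0,"wz": 0},{"hand": -1,"tx": 0,"ty": -0.057,"tz": -0.4,"wx": 0,"wy": 0,"wz": 0},{"hand": -1,"tx": 0,"ty": -0.057,"tz": -0.4,"wx": 0,"wy": 0,"wz": 0},{"hand": -1,"tx": 0,"ty": -0.057,"tz": -0.4,"wx": 0,"wy": 0,"wz": 0},{"hand": -1,"tx": 0,"ty": -0.057,"tz": -0.4,"wx": 0,"wy": 0,"wz": 0},{"hand": -1,"tx": 0,"ty": -0.057,"tz": -0.4,"wx": 0,"wy": 0,"wz": 0},{"hand": -1,"tx": 0,"ty": 0,"tz": 0,"wx": 0,"wy": 0,"wz": 0}]}}

```text
time: 10.48
tool_pos: [388.4, 272.9, 160.5]
tcp_rot: [-3.005, -0.002, 1.621]
contact_force: [0.0, -0.0, 0.2]
grip_width: 91.9
```

```bash
python3 look.py 8 side wrist; python3 - <<'E'
import cv2
b=cv2.imread('pics/side8.png')[130:250,170:340]
cv2.imwrite('pics/s8b.png',cv2.resize(b,None,fx=4.5,fy=4.5,interpolation=cv2.INTER_CUBIC))
cv2.imwrite('pics/w8b.png',cv2.resize(cv2.imread('pics/wrist8.png'),None,fx=1.4,fy=1.4,interpolation=cv2.INTER_CUBIC))
from plant import *
from h import *
o=get_obs()
# to A standoff h=130 tilt 26
plan(o,np.array([480,100.,210]),tool_rot(YAW,np.radians(15),1),8)
plan(o,*graspT(A,26,110),12)
E
```

```text
10.5833 [387.2 272.3 157.8] [-3.001 -0.     1.621] [ 0.2 -0.1 -0.6] 91.49005581923785 [ 0.42  0.4   1.69  0.05  1.18 -1.23]
rows 8 t [-0.552  0.27  -0.155] w [-0.576 -0.    -0.   ]
    [400. 251. 162.]
    [424. 208. 173.]
    [448. 165. 186.]
    [470. 122. 202.]
rows 12 t [-0.471  0.362  0.014] w [-0.567 -0.    -0.   ]
    [402. 254. 155.]
    [448. 200. 152.]
    [495. 146. 155.]
    [540.  91. 164.]
```

View pics/s8b.png

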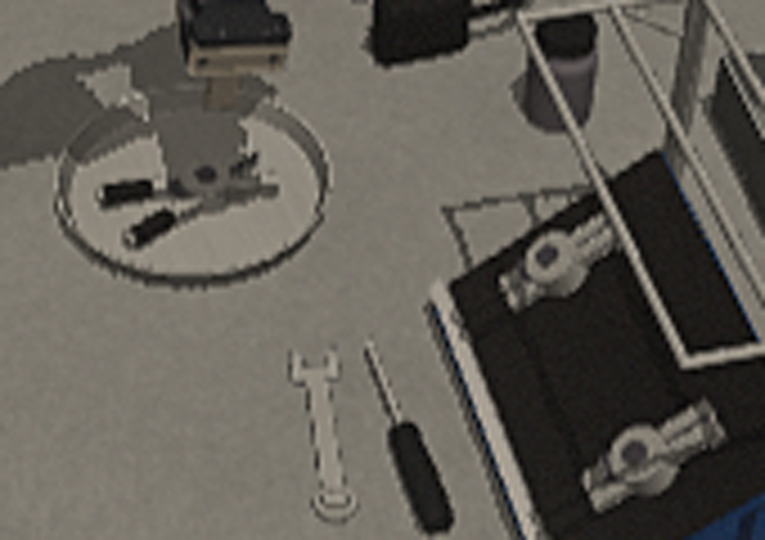

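View pics/w8b.png

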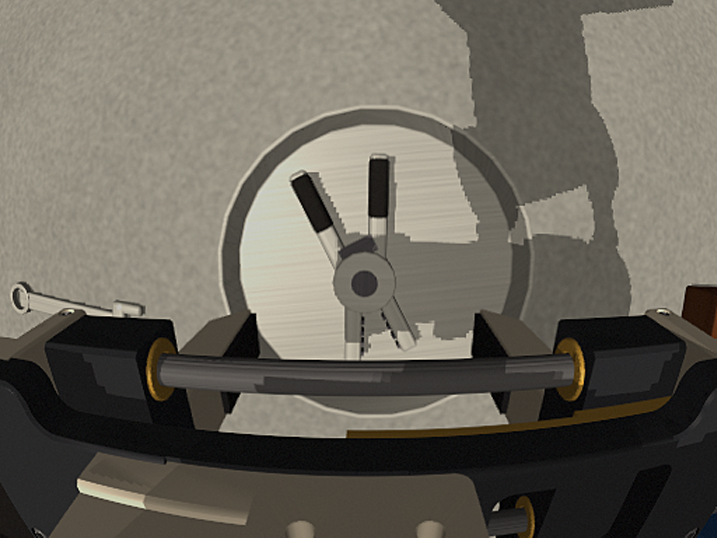

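The open clamp lies flat in the dish, with its boss at wrist (365,283) and its V unchanged. Next is clamp A, the upper shut one.

Call:
{"name": "drive_tool", "arguments": {"deltas": [{"hand": -1,"tx": -0.47,"ty": 0.36,"tz": 0.01,"wx": -0.567,"wy": 0,"wz": 0},{"hand": -1,"tx": -0.47,"ty": 0.36,"tz": 0.01,"wx": -0.567,"wy": 0,"wz": 0},{"hand": -1,"tx": -0.47,"ty": 0.36,"tz": 0.01,"wx": -0.567,"wy": 0,"wz": 0},{"hand": -1,"tx": -0.47,"ty": 0.36,"tz": 0.01,"wx": -0.567,"wy": 0,"wz": 0},{"hand": -1,"tx": -0.47,"ty": 0.36,"tz": 0.01,"wx": -0.567,"wy": 0,"wz": 0},{"hand": -1,"tx": -0.47,"ty": 0.36,"tz": 0.01,"wx": -0.567,"wy": 0,"wz": 0},{"hand": -1,"tx": -0.47,"ty": 0.36,"tz": 0.01,"wx": -0.567,"wy": 0,"wz": 0},{"hand": -1,"tx": -0.47,"ty": 0.36,"tz": 0.01,"wx": -0.567,"wy": 0,"wz": 0},{"hand": -1,"tx": -0.47,"ty": 0.36,"tz": 0.01,"wx": -0.567,"wy": 0,"wz": 0},{"hand": -1,"tx": -0.47,"ty": 0.36,"tz": 0.01,"wx": -0.567,"wy": 0,"wz": 0},{"hand": -1,"tx": -0.47,"ty": 0.36,"tz": 0.01,"wx": -0.567,"wy": 0,"wz": 0},{"hand": -1,"tx": -0.47,"ty": 0.36,"tz": 0.01,"wx": -0.567,"wy": 0,"wz": 0},{"hand": -1,"tx": 0,"ty": 0,"tz": 0,"wx": 0,"wy": 0,"wz": 0},{"hand": -1,"tx": 0,"ty": 0,"tz": 0,"wx": 0,"wy": 0,"wz": 0}]}}

```text
time: 11.75
tool_pos: [566.7, 54.5, 173.6]
tcp_rot: [2.693, -0.0, 1.618]
contact_force: [-0.2, 0.1, -0.3]
grip_width: 92.0
```

```bash
python3 look.py 9 wrist; python3 - <<'E'
import cv2
cv2.imwrite('pics/w9b.png',cv2.resize(cv2.imread('pics/wrist9.png')[60:300,90:450],None,fx=2.2,fy=2.2,interpolation=cv2.INTER_CUBIC))
from plant import *
from h import *
plan(get_obs(),*graspT(A,26,19),10)
E
```

```text
11.8 [566.5  55.3 173.7] [ 2.693 -0.     1.62 ] [-0.  -0.  -0.5] 91.5207787790786 [-0.06  0.3   1.89  0.1   0.51 -1.76]
rows 10 t [-0.001  0.042  0.227] w [-0.006  0.    -0.001]
    [572.  56. 166.]
    [583.  56. 151.]
    [594.  56. 136.]
    [605.  57. 122.]
    [616.  57. 107.]
```

View pics/w9b.png

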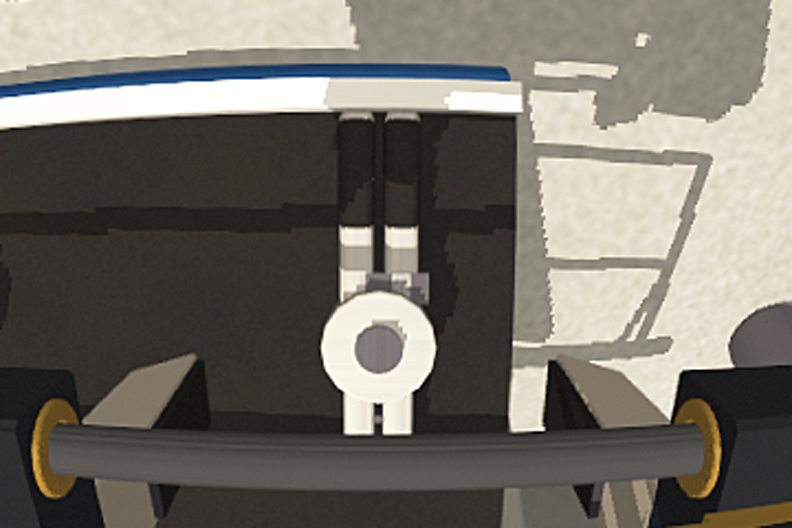

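```bash
python3 - <<'E'
import pickle
from plant import *
from h import *
m=pickle.load(open('pics/wrist9.pkl','rb'))
for c in [(379,349)]:
    o,d=fray(m,(c[0]/2.2+90,c[1]/2.2+60)); p=isect(o,d,A+26*n35,n35); print((p-26*n35).round(1))
E
```

```text
[632.1  58.3  83.9]
```

Clamp A is at (632.1, 58.3), which matches. It is shut: handles parallel at crop (356,170) and (402,170), jaws together. Descending.

Call:
{"name": "drive_tool", "arguments": {"deltas": [{"hand": -1,"tx": 0,"ty": 0.042,"tz": 0.227,"wx": -0.006,"wy": 0,"wz": 0},{"hand": -1,"tx": 0,"ty": 0.042,"tz": 0.227,"wx": -0.006,"wy": 0,"wz": 0},{"hand": -1,"tx": 0,"ty": 0.042,"tz": 0.227,"wx": -0.006,"wy": 0,"wz": 0},{"hand": -1,"tx": 0,"ty": 0.042,"tz": 0.227,"wx": -0.006,"wy": 0,"wz": 0},{"hand": -1,"tx": 0,"ty": 0.042,"tz": 0.227,"wx": -0.006,"wy": 0,"wz": 0},{"hand": -1,"tx": 0,"ty": 0.042,"tz": 0.227,"wx": -0.006,"wy": 0,"wz": 0},{"hand": -1,"tx": 0,"ty": 0.042,"tz": 0.227,"wx": -0.006,"wy": 0,"wz": 0},{"hand": -1,"tx": 0,"ty": 0.042,"tz": 0.227,"wx": -0.006,"wy": 0,"wz": 0},{"hand": -1,"tx": 0,"ty": 0.042,"tz": 0.227,"wx": -0.006,"wy": 0,"wz": 0},{"hand": -1,"tx": 0,"ty": 0.042,"tz": 0.227,"wx": -0.006,"wy": 0,"wz": 0},{"hand": -1,"tx": 0,"ty": 0,"tz": 0,"wx": 0,"wy": 0,"wz": 0},{"hand": -1,"tx": 0,"ty": 0,"tz": 0,"wx": 0,"wy": 0,"wz": 0}]}}

```text
time: 12.8
tool_pos: [622.3, 58.0, 100.1]
tcp_rot: [2.685, 0.0, 1.621]
contact_force: [-0.6, 0.5, 0.6]
grip_width: 91.4
```

```bash
python3 look.py 10 ; python3 - <<'E'
from plant import *
from h import *
plan(get_obs(),*graspT(A,26,19),1)
E
```

```text
12.8 [622.3  58.  100.1] [2.685 0.    1.621] [-0.6  0.5  0.6] 91.35810962543188 [-0.05  0.5   1.83  0.13  0.36 -1.78]
rows 1 t [-0.012 -0.036  0.002] w [ 0.028  0.005 -0.001]
    [621.  57.  99.]
```

Call:
{"name": "drive_tool", "arguments": {"deltas": [{"hand": 1,"tx": 0,"ty": 0,"tz": 0,"wx": 0,"wy": 0,"wz": 0},{"hand": 1,"tx": 0,"ty": 0,"tz": 0,"wx": 0,"wy": 0,"wz": 0},{"hand": 1,"tx": 0,"ty": 0,"tz": 0,"wx": 0,"wy": 0,"wz": 0},{"hand": 1,"tx": 0,"ty": 0,"tz": 0,"wx": 0,"wy": 0,"wz": 0},{"hand": 1,"tx": 0,"ty": 0,"tz": 0,"wx": 0,"wy": 0,"wz": 0},{"hand": 1,"tx": 0,"ty": 0,"tz": 0,"wx": 0,"wy": 0,"wz": 0},{"hand": 1,"tx": 0,"ty": 0,"tz": 0,"wx": 0,"wy": 0,"wz": 0},{"hand": 1,"tx": 0,"ty": 0,"tz": 0,"wx": 0,"wy": 0,"wz": 0}]}}

```text
time: 13.47
tool_pos: [622.4, 58.0, 100.8]
tcp_rot: [2.684, 0.0, 1.62]
contact_force: [-1.4, 0.4, 1.0]
grip_width: 43.3
```

```bash
python3 look.py 11; python3 - <<'E'
from plant import *
from h import *
from ik import *
o=get_obs();T=pose(o)
plan(o,T[:3,3]+n35*120,T[:3,:3],10)
E
```

```text
13.4667 [622.4  58.  100.8] [2.684 0.    1.62 ] [-1.4  0.4  1. ] 43.29441333713954 [-0.05  0.5   1.83  0.13  0.36 -1.78]
rows 10 t [-0.    -0.046 -0.296] w [ 0.  0. -0.]
    [616.  58. 111.]
    [602.  57. 130.]
    [588.  56. 150.]
    [574.  56. 170.]
    [561.  55. 189.]
```

Call:
{"name": "drive_tool", "arguments": {"deltas": [{"hand": 1,"tx": 0,"ty": -0.02,"tz": -0.12,"wx": 0,"wy": 0,"wz": 0},{"hand": 1,"tx": 0,"ty": -0.03,"tz": -0.2,"wx": 0,"wy": 0,"wz": 0},{"hand": 1,"tx": 0,"ty": -0.045,"tz": -0.3,"wx": 0,"wy": 0,"wz": 0},{"hand": 1,"tx": 0,"ty": -0.045,"tz": -0.3,"wx": 0,"wy": 0,"wz": 0},{"hand": 1,"tx": 0,"ty": -0.045,"tz": -0.3,"wx": 0,"wy": 0,"wz": 0},{"hand": 1,"tx": 0,"ty": -0.045,"tz": -0.3,"wx": 0,"wy": 0,"wz": 0},{"hand": 1,"tx": 0,"ty": -0.045,"tz": -0.3,"wx": 0,"wy": 0,"wz": 0},{"hand": 1,"tx": 0,"ty": -0.045,"tz": -0.3,"wx": 0,"wy": 0,"wz": 0},{"hand": 1,"tx": 0,"ty": -0.045,"tz": -0.3,"wx": 0,"wy": 0,"wz": 0},{"hand": 1,"tx": 0,"ty": -0.045,"tz": -0.3,"wx": 0,"wy": 0,"wz": 0},{"hand": 1,"tx": 0,"ty": -0.04,"tz": -0.2,"wx": 0,"wy": 0,"wz": 0},{"hand": 1,"tx": 0,"ty": 0,"tz": 0,"wx": 0,"wy": 0,"wz": 0}]}}

```text
time: 14.47
tool_pos: [554.2, 54.7, 199.2]
tcp_rot: [2.682, 0.001, 1.621]
contact_force: [0.4, 0.1, -2.5]
grip_width: 43.3
```

```bash
python3 look.py 12; python3 - <<'E'
from plant import *
from h import *
o=get_obs()
Rm=tool_rot(YAW,np.radians(26.2-35),1)
plan(o,np.array([460,40.,200]),Rm,9)
# tray centre check: project tray corners
ms=camera_model('side')
ty=-0.045;c=np.array([410,-284.5]);Rz=np.array([[np.cos(ty),-np.sin(ty)],[np.sin(ty),np.cos(ty)]])
k=np.array([[-105,100],[105,100],[105,-100],[-105,-100]])@Rz.T+c
print((proj(ms,np.c_[k,25*np.ones(4)])-[170,140])*3)
E
```

```text
14.4667 [554.2  54.7 199.2] [2.682e+00 1.000e-03 1.621e+00] [ 0.4  0.1 -2.5] 43.28313266334894 [-0.07  0.24  1.9   0.1   0.55 -1.76]
rows 9 t [-0.028 -0.262 -0.052] w [ 0.78   0.001 -0.   ]
    [544.  53. 196.]
    [523.  50. 193.]
    [502.  47. 192.]
    [481.  43. 195.]
    [460.  40. 200.]
[[134.73195608 389.83849185]
 [331.61216184 365.20311396]
 [374.3245351  532.0968503 ]
 [159.35654714 562.30149248]]
```

Call:
{"name": "drive_tool", "arguments": {"deltas": [{"hand": 1,"tx": -0.03,"ty": -0.26,"tz": -0.05,"wx": 0.78,"wy": 0,"wz": 0},{"hand": 1,"tx": -0.03,"ty": -0.26,"tz": -0.05,"wx": 0.78,"wy": 0,"wz": 0},{"hand": 1,"tx": -0.03,"ty": -0.26,"tz": -0.05,"wx": 0.78,"wy": 0,"wz": 0},{"hand": 1,"tx": -0.03,"ty": -0.26,"tz": -0.05,"wx": 0.78,"wy": 0,"wz": 0},{"hand": 1,"tx": -0.03,"ty": -0.26,"tz": -0.05,"wx": 0.78,"wy": 0,"wz": 0},{"hand": 1,"tx": -0.03,"ty": -0.26,"tz": -0.05,"wx": 0.78,"wy": 0,"wz": 0},{"hand": 1,"tx": -0.03,"ty": -0.26,"tz": -0.05,"wx": 0.78,"wy": 0,"wz": 0},{"hand": 1,"tx": -0.03,"ty": -0.26,"tz": -0.05,"wx": 0.78,"wy": 0,"wz": 0},{"hand": 1,"tx": -0.03,"ty": -0.26,"tz": -0.05,"wx": 0.78,"wy": 0,"wz": 0}]}}

```text
time: 15.22
tool_pos: [461.3, 39.2, 197.9]
tcp_rot: [-2.983, 0.0, 1.62]
contact_force: [-0.4, 0.0, -2.2]
grip_width: 43.2
```

```bash
python3 - <<'E'
from plant import *
from h import *
o=get_obs();print(o['tool_pos'],o['tcp_rot'])
plan(o,np.array([424,-328,90]),tool_rot(-.02,np.radians(26.2-35),1),18)
E
```

```text
[461.29486615  39.15742226 197.87292565] [-2.98323327e+00  4.14635836e-04  1.62041603e+00]
rows 18 t [-0.509 -0.036  0.158] w [-0.003  0.007  0.044]
    [460.  19. 192.]
    [453. -63. 168.]
    [ 446. -145.  144.]
    [ 437. -226.  120.]
    [ 427. -308.   96.]
```

Call:
{"name": "drive_tool", "arguments": {"deltas": [{"hand": 1,"tx": -0.3,"ty": -0.036,"tz": 0.05,"wx": 0,"wy": 0.007,"wz": 0.044},{"hand": 1,"tx": -0.51,"ty": -0.036,"tz": 0.16,"wx": 0,"wy": 0.007,"wz": 0.044},{"hand": 1,"tx": -0.51,"ty": -0.036,"tz": 0.16,"wx": 0,"wy": 0.007,"wz": 0.044},{"hand": 1,"tx": -0.51,"ty": -0.036,"tz": 0.16,"wx": 0,"wy": 0.007,"wz": 0.044},{"hand": 1,"tx": -0.51,"ty": -0.036,"tz": 0.16,"wx": 0,"wy": 0.007,"wz": 0.044},{"hand": 1,"tx": -0.51,"ty": -0.036,"tz": 0.16,"wx": 0,"wy": 0.007,"wz": 0.044},{"hand": 1,"tx": -0.51,"ty": -0.036,"tz": 0.16,"wx": 0,"wy": 0.007,"wz": 0.044},{"hand": 1,"tx": -0.51,"ty": -0.036,"tz": 0.16,"wx": 0,"wy": 0.007,"wz": 0.044},{"hand": 1,"tx": -0.51,"ty": -0.036,"tz": 0.16,"wx": 0,"wy": 0.007,"wz": 0.044},{"hand": 1,"tx": -0.51,"ty": -0.036,"tz": 0.16,"wx": 0,"wy": 0.007,"wz": 0.044},{"hand": 1,"tx": -0.51,"ty": -0.036,"tz": 0.16,"wx": 0,"wy": 0.007,"wz": 0.044},{"hand": 1,"tx": -0.51,"ty": -0.036,"tz": 0.16,"wx": 0,"wy": 0.007,"wz": 0.044},{"hand": 1,"tx": -0.51,"ty": -0.036,"tz": 0.16,"wx": 0,"wy": 0.007,"wz": 0.044},{"hand": 1,"tx": -0.51,"ty": -0.036,"tz": 0.16,"wx": 0,"wy": 0.007,"wz": 0.044},{"hand": 1,"tx": -0.51,"ty": -0.036,"tz": 0.16,"wx": 0,"wy": 0.007,"wz": 0.044},{"hand": 1,"tx": -0.51,"ty": -0.036,"tz": 0.16,"wx": 0,"wy": 0.007,"wz": 0.044},{"hand": 1,"tx": -0.51,"ty": -0.036,"tz": 0.16,"wx": 0,"wy": 0.007,"wz": 0.044},{"hand": 1,"tx": -0.51,"ty": -0.036,"tz": 0.16,"wx": 0,"wy": 0.007,"wz": 0.044},{"hand": 1,"tx": -0.2,"ty": 0,"tz": 0.1,"wx": 0,"wy": 0,"wz": 0},{"hand": 1,"tx": 0,"ty": 0,"tz": 0,"wx": 0,"wy": 0,"wz": 0}]}}

```text
time: 16.88
tool_pos: [422.8, -329.9, 87.5]
tcp_rot: [-2.987, 0.0, 1.548]
contact_force: [0.6, 0.7, -3.0]
grip_width: 43.3
```

```bash
python3 look.py 13 wrist side; python3 - <<'E'
import cv2
cv2.imwrite('pics/w13b.png',cv2.resize(cv2.imread('pics/wrist13.png'),None,fx=1.4,fy=1.4,interpolation=cv2.INTER_CUBIC))
cv2.imwrite('pics/s13b.png',cv2.resize(cv2.imread('pics/side13.png')[220:350,190:320],None,fx=4.5,fy=4.5,interpolation=cv2.INTER_CUBIC))
from plant import *
from h import *
plan(get_obs(),np.array([424,-327,32]),tool_rot(-.02,np.radians(26.2-35),1),5)
E
```

```text
16.9833 [ 423.4 -327.8   88.4] [-2.986 -0.     1.55 ] [ 0.  -0.5 -2.1] 43.608465343670666 [-0.74  0.59  1.58 -0.12  1.09 -2.23]
rows 5 t [0.004 0.046 0.278] w [-0.004 -0.001 -0.002]
    [ 424. -328.   77.]
    [ 424. -327.   66.]
    [ 424. -327.   55.]
    [ 424. -327.   43.]
    [ 424. -327.   32.]
```

View pics/w13b.png

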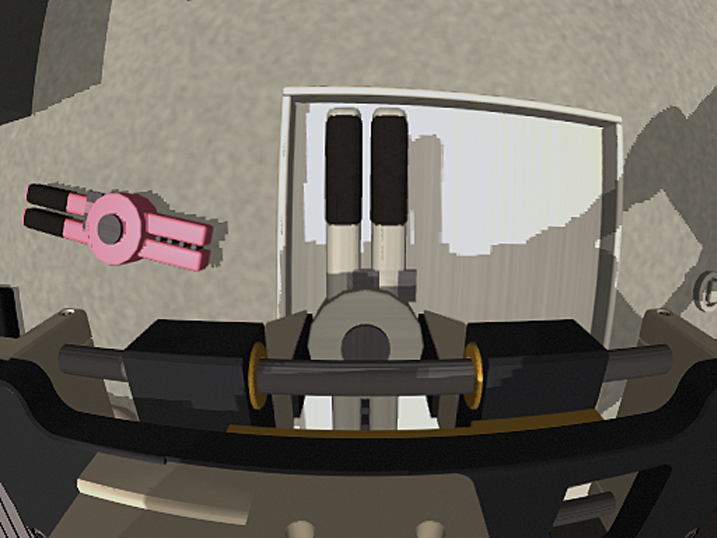

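View pics/s13b.png

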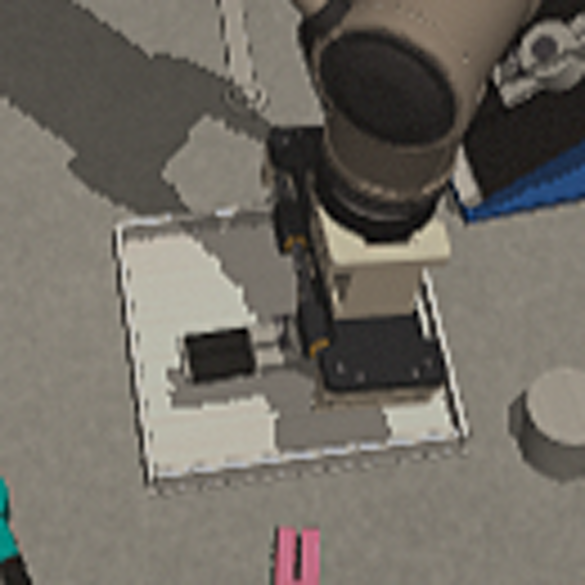

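Call:
{"name": "drive_tool", "arguments": {"deltas": [{"hand": 1,"tx": 0.01,"ty": 0.046,"tz": 0.27,"wx": 0,"wy": 0,"wz": 0},{"hand": 1,"tx": 0.01,"ty": 0.046,"tz": 0.27,"wx": 0,"wy": 0,"wz": 0},{"hand": 1,"tx": 0.01,"ty": 0.046,"tz": 0.27,"wx": 0,"wy": 0,"wz": 0},{"hand": 1,"tx": 0.01,"ty": 0.046,"tz": 0.27,"wx": 0,"wy": 0,"wz": 0},{"hand": 1,"tx": 0.01,"ty": 0.046,"tz": 0.24,"wx": 0,"wy": 0,"wz": 0},{"hand": 1,"tx": 0,"ty": 0,"tz": 0.05,"wx": 0,"wy": 0,"wz": 0},{"hand": 1,"tx": 0,"ty": 0,"tz": 0.05,"wx": 0,"wy": 0,"wz": 0},{"hand": 1,"tx": 0,"ty": 0,"tz": 0,"wx": 0,"wy": 0,"wz": 0}]}}

```text
time: 17.65
tool_pos: [424.0, -326.1, 30.8]
tcp_rot: [-2.986, -0.0, 1.551]
contact_force: [-0.4, -0.2, -2.2]
grip_width: 43.1
```

Call:
{"name": "drive_tool", "arguments": {"deltas": [{"hand": 1,"tx": 0,"ty": 0,"tz": 0.025,"wx": 0,"wy": 0,"wz": 0},{"hand": 1,"tx": 0,"ty": 0,"tz": 0.025,"wx": 0,"wy": 0,"wz": 0},{"hand": 1,"tx": 0,"ty": 0,"tz": 0,"wx": 0,"wy": 0,"wz": 0}]}}

```text
time: 17.9
tool_pos: [423.8, -326.3, 29.5]
tcp_rot: [-2.987, 0.001, 1.55]
contact_force: [-0.1, 0.4, -2.2]
grip_width: 43.4
```

Call:
{"name": "drive_tool", "arguments": {"deltas": [{"hand": 1,"tx": 0,"ty": 0,"tz": 0.03,"wx": 0,"wy": 0,"wz": 0},{"hand": 1,"tx": 0,"ty": 0,"tz": 0.03,"wx": 0,"wy": 0,"wz": 0},{"hand": 1,"tx": 0,"ty": 0,"tz": 0.03,"wx": 0,"wy": 0,"wz": 0},{"hand": 1,"tx": 0,"ty": 0,"tz": 0,"wx": 0,"wy": 0,"wz": 0}]}}

```text
time: 18.23
tool_pos: [423.0, -326.1, 25.5]
tcp_rot: [-2.986, -0.0, 1.551]
contact_force: [-0.5, 0.8, -1.9]
grip_width: 42.9
```

Call:
{"name": "drive_tool", "arguments": {"deltas": [{"hand": 1,"tx": 0,"ty": 0,"tz": 0.025,"wx": 0,"wy": 0,"wz": 0},{"hand": 1,"tx": 0,"ty": 0,"tz": 0,"wx": 0,"wy": 0,"wz": 0}]}}

```text
time: 18.4
tool_pos: [423.1, -326.2, 24.9]
tcp_rot: [-2.986, 0.0, 1.551]
contact_force: [0.1, -0.2, -1.3]
grip_width: 43.4
```

Call:
{"name": "drive_tool", "arguments": {"deltas": [{"hand": 1,"tx": 0,"ty": 0,"tz": 0.02,"wx": 0,"wy": 0,"wz": 0},{"hand": 1,"tx": 0,"ty": 0,"tz": 0,"wx": 0,"wy": 0,"wz": 0}]}}

```text
time: 18.57
tool_pos: [423.2, -326.2, 24.8]
tcp_rot: [-2.987, 0.001, 1.55]
contact_force: [0.2, 0.3, 5.2]
grip_width: 43.2
```

Contact (−2 N to +5 N). Releasing with a small opening.

Call:
{"name": "drive_tool", "arguments": {"deltas": [{"hand": -0.1,"tx": 0,"ty": 0,"tz": 0,"wx": 0,"wy": 0,"wz": 0},{"hand": -0.22,"tx": 0,"ty": 0,"tz": 0,"wx": 0,"wy": 0,"wz": 0},{"hand": -0.22,"tx": 0,"ty": 0,"tz": 0,"wx": 0,"wy": 0,"wz": 0},{"hand": -0.22,"tx": 0,"ty": 0,"tz": 0,"wx": 0,"wy": 0,"wz": 0},{"hand": -0.22,"tx": 0,"ty": 0,"tz": 0,"wx": 0,"wy": 0,"wz": 0}]}}

```text
time: 18.98
tool_pos: [422.9, -326.1, 23.8]
tcp_rot: [-2.986, 0.0, 1.551]
contact_force: [0.3, -1.2, -0.4]
grip_width: 55.8
```

Call:
{"name": "drive_tool", "arguments": {"deltas": [{"hand": -0.22,"tx": 0,"ty": -0.03,"tz": -0.18,"wx": 0,"wy": 0,"wz": 0},{"hand": -0.22,"tx": 0,"ty": -0.05,"tz": -0.35,"wx": 0,"wy": 0,"wz": 0},{"hand": -0.22,"tx": 0,"ty": -0.06,"tz": -0.4,"wx": 0,"wy": 0,"wz": 0},{"hand": -1,"tx": 0,"ty": -0.06,"tz": -0.4,"wx": 0,"wy": 0,"wz": 0},{"hand": -1,"tx": 0,"ty": -0.06,"tz": -0.4,"wx": 0,"wy": 0,"wz": 0},{"hand": -1,"tx": 0,"ty": -0.06,"tz": -0.4,"wx": 0,"wy": 0,"wz": 0},{"hand": -1,"tx": 0,"ty": -0.06,"tz": -0.4,"wx": 0,"wy": 0,"wz": 0},{"hand": -1,"tx": 0,"ty": -0.06,"tz": -0.4,"wx": 0,"wy": 0,"wz": 0},{"hand": -1,"tx": 0,"ty": -0.06,"tz": -0.4,"wx": 0,"wy": 0,"wz": 0},{"hand": -1,"tx": 0,"ty": 0,"tz": 0,"wx": 0,"wy": 0,"wz": 0},{"hand": -1,"tx": 0,"ty": 0,"tz": 0,"wx": 0,"wy": 0,"wz": 0}]}}

```text
time: 19.9
tool_pos: [424.1, -326.4, 159.5]
tcp_rot: [-2.988, 0.002, 1.551]
contact_force: [-0.2, 1.2, -0.5]
grip_width: 91.7
```

```bash
python3 look.py 14 wrist; python3 - <<'E'
import cv2
cv2.imwrite('pics/w14b.png',cv2.resize(cv2.imread('pics/wrist14.png'),None,fx=1.4,fy=1.4,interpolation=cv2.INTER_CUBIC))
from plant import *
from h import *
plan(get_obs(),*graspT(C,28,110),12)
E
```

```text
19.95 [ 423.6 -325.9  158.4] [-2.986  0.     1.551] [-0.2  0.4  0.7] 91.80415583142138 [-0.74  0.51  1.51 -0.11  1.24 -2.25]
rows 12 t [0.371 0.332 0.016] w [-0.615  0.011 -0.067]
    [ 437. -311.  156.]
    [ 477. -267.  152.]
    [ 516. -222.  155.]
    [ 554. -177.  164.]
```

View pics/w14b.png

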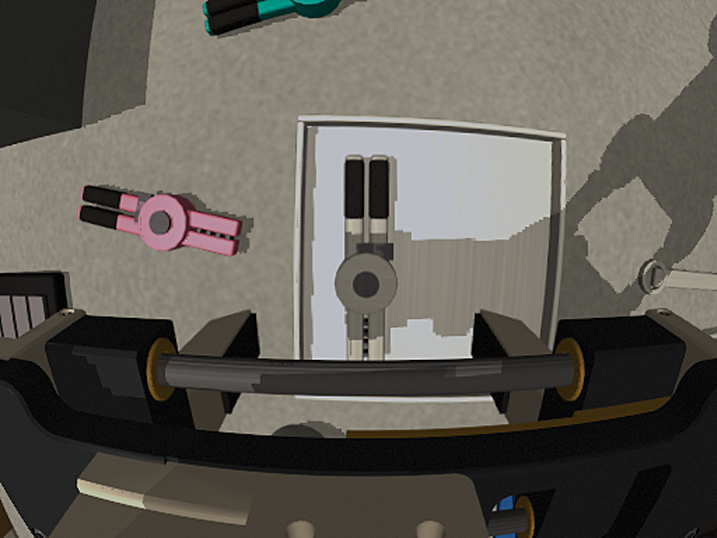

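Clamp A is flat and shut in the tray at wrist (366,284), clear of the walls. Next is clamp C.

Call:
{"name": "drive_tool", "arguments": {"deltas": [{"hand": -1,"tx": 0.37,"ty": 0.33,"tz": 0.016,"wx": -0.615,"wy": 0.011,"wz": -0.067},{"hand": -1,"tx": 0.37,"ty": 0.33,"tz": 0.016,"wx": -0.615,"wy": 0.011,"wz": -0.067},{"hand": -1,"tx": 0.37,"ty": 0.33,"tz": 0.016,"wx": -0.615,"wy": 0.011,"wz": -0.067},{"hand": -1,"tx": 0.37,"ty": 0.33,"tz": 0.016,"wx": -0.615,"wy": 0.011,"wz": -0.067},{"hand": -1,"tx": 0.37,"ty": 0.33,"tz": 0.016,"wx": -0.615,"wy": 0.011,"wz": -0.067},{"hand": -1,"tx": 0.37,"ty": 0.33,"tz": 0.016,"wx": -0.615,"wy": 0.011,"wz": -0.067},{"hand": -1,"tx": 0.37,"ty": 0.33,"tz": 0.016,"wx": -0.615,"wy": 0.011,"wz": -0.067},{"hand": -1,"tx": 0.37,"ty": 0.33,"tz": 0.016,"wx": -0.615,"wy": 0.011,"wz": -0.067},{"hand": -1,"tx": 0.37,"ty": 0.33,"tz": 0.016,"wx": -0.615,"wy": 0.011,"wz": -0.067},{"hand": -1,"tx": 0.37,"ty": 0.33,"tz": 0.016,"wx": -0.615,"wy": 0.011,"wz": -0.067},{"hand": -1,"tx": 0.37,"ty": 0.33,"tz": 0.016,"wx": -0.615,"wy": 0.011,"wz": -0.067},{"hand": -1,"tx": 0.37,"ty": 0.33,"tz": 0.016,"wx": -0.615,"wy": 0.011,"wz": -0.067},{"hand": -1,"tx": 0,"ty": 0,"tz": 0,"wx": 0,"wy": 0,"wz": 0},{"hand": -1,"tx": 0,"ty": 0,"tz": 0,"wx": 0,"wy": 0,"wz": 0}]}}

```text
time: 21.12
tool_pos: [576.1, -146.2, 172.3]
tcp_rot: [2.656, -0.0, 1.621]
contact_force: [0.7, 0.5, 0.2]
grip_width: 91.8
```

```bash
python3 look.py 15 wrist; python3 - <<'E'
import cv2
cv2.imwrite('pics/w15b.png',cv2.resize(cv2.imread('pics/wrist15.png')[60:300,90:450],None,fx=2.2,fy=2.2,interpolation=cv2.INTER_CUBIC))
from plant import *
from h import *
plan(get_obs(),*graspT(C,28,19),10)
E
```

```text
21.1667 [ 576.3 -146.9  172.5] [2.655 0.    1.621] [-0.5  0.3  0.3] 91.47414101451353 [-0.51  0.35  1.84  0.47  0.58 -2.47]
rows 10 t [0.002 0.033 0.225] w [-0.003  0.    -0.   ]
    [ 582. -147.  165.]
    [ 592. -146.  150.]
    [ 603. -145.  136.]
    [ 614. -144.  121.]
    [ 625. -144.  106.]
```

View pics/w15b.png

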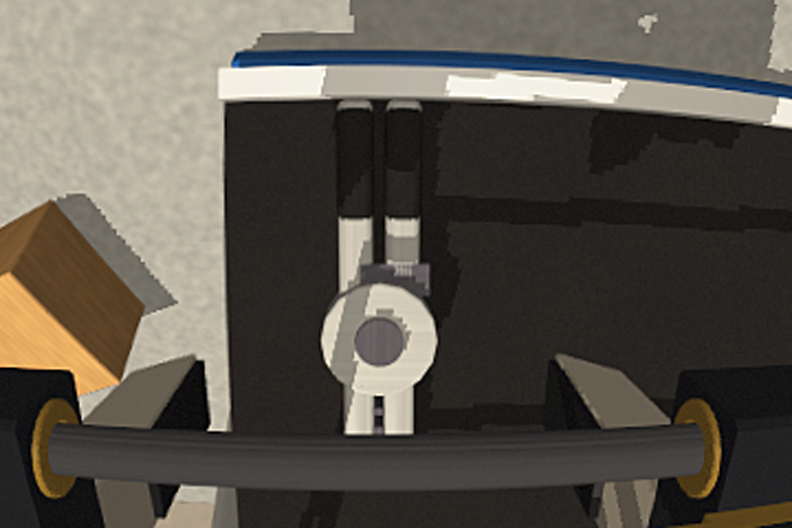

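Clamp C is shut, with its boss at crop (379,341), centred just as A was. Descending and closing.

Call:
{"name": "drive_tool", "arguments": {"deltas": [{"hand": -1,"tx": 0.005,"ty": 0.033,"tz": 0.225,"wx": 0,"wy": 0,"wz": 0},{"hand": -1,"tx": 0.005,"ty": 0.033,"tz": 0.225,"wx": 0,"wy": 0,"wz": 0},{"hand": -1,"tx": 0.005,"ty": 0.033,"tz": 0.225,"wx": 0,"wy": 0,"wz": 0},{"hand": -1,"tx": 0.005,"ty": 0.033,"tz": 0.225,"wx": 0,"wy": 0,"wz": 0},{"hand": -1,"tx": 0.005,"ty": 0.033,"tz": 0.225,"wx": 0,"wy": 0,"wz": 0},{"hand": -1,"tx": 0.005,"ty": 0.033,"tz": 0.225,"wx": 0,"wy": 0,"wz": 0},{"hand": -1,"tx": 0.005,"ty": 0.033,"tz": 0.225,"wx": 0,"wy": 0,"wz": 0},{"hand": -1,"tx": 0.005,"ty": 0.033,"tz": 0.225,"wx": 0,"wy": 0,"wz": 0},{"hand": -1,"tx": 0.005,"ty": 0.033,"tz": 0.225,"wx": 0,"wy": 0,"wz": 0},{"hand": -1,"tx": 0.005,"ty": 0.033,"tz": 0.225,"wx": 0,"wy": 0,"wz": 0},{"hand": -1,"tx": 0,"ty": 0,"tz": 0,"wx": 0,"wy": 0,"wz": 0},{"hand": -1,"tx": 0,"ty": 0,"tz": 0,"wx": 0,"wy": 0,"wz": 0}]}}

```text
time: 22.17
tool_pos: [630.6, -142.0, 99.5]
tcp_rot: [2.654, 0.0, 1.621]
contact_force: [-0.3, 0.8, 0.4]
grip_width: 91.6
```

```bash
python3 look.py 16 ; python3 - <<'E'
from plant import *
from h import *
plan(get_obs(),*graspT(C,28,19),1)
E
```

```text
22.1667 [ 630.6 -142.    99.5] [2.654 0.    1.621] [-0.3  0.8  0.4] 91.55557796635958 [-0.45  0.53  1.78  0.54  0.45 -2.51]
rows 1 t [-0.036 -0.023  0.001] w [-0.008  0.    -0.   ]
    [ 630. -143.   99.]
```

Call:
{"name": "drive_tool", "arguments": {"deltas": [{"hand": 1,"tx": -0.02,"ty": 0,"tz": 0,"wx": 0,"wy": 0,"wz": 0},{"hand": 1,"tx": 0,"ty": 0,"tz": 0,"wx": 0,"wy": 0,"wz": 0},{"hand": 1,"tx": 0,"ty": 0,"tz": 0,"wx": 0,"wy": 0,"wz": 0},{"hand": 1,"tx": 0,"ty": 0,"tz": 0,"wx": 0,"wy": 0,"wz": 0},{"hand": 1,"tx": 0,"ty": 0,"tz": 0,"wx": 0,"wy": 0,"wz": 0},{"hand": 1,"tx": 0,"ty": 0,"tz": 0,"wx": 0,"wy": 0,"wz": 0},{"hand": 1,"tx": 0,"ty": 0,"tz": 0,"wx": 0,"wy": 0,"wz": 0},{"hand": 1,"tx": 0,"ty": 0,"tz": 0,"wx": 0,"wy": 0,"wz": 0}]}}

```text
time: 22.83
tool_pos: [630.6, -142.9, 100.2]
tcp_rot: [2.653, 0.0, 1.621]
contact_force: [-1.2, 0.8, 1.5]
grip_width: 43.6
```

```bash
python3 look.py 17; python3 - <<'E'
from plant import *
from h import *
o=get_obs();T=pose(o)
plan(o,T[:3,3]+n35*120,T[:3,:3],10)
E
```

```text
22.8333 [ 630.6 -142.9  100.2] [2.653 0.    1.621] [-1.2  0.8  1.5] 43.57106125744742 [-0.45  0.53  1.78  0.54  0.45 -2.52]
rows 10 t [-0.    -0.037 -0.298] w [-0. -0. -0.]
    [ 624. -143.  110.]
    [ 610. -144.  130.]
    [ 596. -145.  149.]
    [ 582. -145.  169.]
    [ 569. -146.  189.]
```

Call:
{"name": "drive_tool", "arguments": {"deltas": [{"hand": 1,"tx": 0,"ty": -0.015,"tz": -0.12,"wx": 0,"wy": 0,"wz": 0},{"hand": 1,"tx": 0,"ty": -0.025,"tz": -0.2,"wx": 0,"wy": 0,"wz": 0},{"hand": 1,"tx": 0,"ty": -0.037,"tz": -0.3,"wx": 0,"wy": 0,"wz": 0},{"hand": 1,"tx": 0,"ty": -0.037,"tz": -0.3,"wx": 0,"wy": 0,"wz": 0},{"hand": 1,"tx": 0,"ty": -0.037,"tz": -0.3,"wx": 0,"wy": 0,"wz": 0},{"hand": 1,"tx": 0,"ty": -0.037,"tz": -0.3,"wx": 0,"wy": 0,"wz": 0},{"hand": 1,"tx": 0,"ty": -0.037,"tz": -0.3,"wx": 0,"wy": 0,"wz": 0},{"hand": 1,"tx": 0,"ty": -0.037,"tz": -0.3,"wx": 0,"wy": 0,"wz": 0},{"hand": 1,"tx": 0,"ty": -0.037,"tz": -0.3,"wx": 0,"wy": 0,"wz": 0},{"hand": 1,"tx": 0,"ty": -0.037,"tz": -0.3,"wx": 0,"wy": 0,"wz": 0},{"hand": 1,"tx": 0,"ty": -0.037,"tz": -0.2,"wx": 0,"wy": 0,"wz": 0},{"hand": 1,"tx": 0,"ty": 0,"tz": 0,"wx": 0,"wy": 0,"wz": 0}]}}

```text
time: 23.83
tool_pos: [562.5, -146.7, 198.2]
tcp_rot: [2.651, 0.002, 1.62]
contact_force: [-0.5, -0.2, -3.6]
grip_width: 43.2
```

```bash
python3 look.py 18; python3 - <<'E'
from plant import *
from h import *
o=get_obs()
plan(o,np.array([470,-180.,195]),tool_rot(0.0,np.radians(28-35),1),9)
E
```

```text
23.8333 [ 562.5 -146.7  198.2] [2.651e+00 2.000e-03 1.620e+00] [-0.5 -0.2 -3.6] 43.198943118338505 [-0.52  0.29  1.85  0.44  0.63 -2.45]
rows 9 t [-0.085 -0.259 -0.048] w [ 0.781 -0.009  0.063]
    [ 553. -151.  195.]
    [ 532. -158.  191.]
    [ 511. -166.  189.]
    [ 491. -173.  191.]
    [ 470. -180.  195.]
```

Call:
{"name": "drive_tool", "arguments": {"deltas": [{"hand": 1,"tx": -0.085,"ty": -0.26,"tz": -0.05,"wx": 0.78,"wy": -0.009,"wz": 0.063},{"hand": 1,"tx": -0.085,"ty": -0.26,"tz": -0.05,"wx": 0.78,"wy": -0.009,"wz": 0.063},{"hand": 1,"tx": -0.085,"ty": -0.26,"tz": -0.05,"wx": 0.78,"wy": -0.009,"wz": 0.063},{"hand": 1,"tx": -0.085,"ty": -0.26,"tz": -0.05,"wx": 0.78,"wy": -0.009,"wz": 0.063},{"hand": 1,"tx": -0.085,"ty": -0.26,"tz": -0.05,"wx": 0.78,"wy": -0.009,"wz": 0.063},{"hand": 1,"tx": -0.085,"ty": -0.26,"tz": -0.05,"wx": 0.78,"wy": -0.009,"wz": 0.063},{"hand": 1,"tx": -0.085,"ty": -0.26,"tz": -0.05,"wx": 0.78,"wy": -0.009,"wz": 0.063},{"hand": 1,"tx": -0.085,"ty": -0.26,"tz": -0.05,"wx": 0.78,"wy": -0.009,"wz": 0.063},{"hand": 1,"tx": -0.085,"ty": -0.26,"tz": -0.05,"wx": 0.78,"wy": -0.009,"wz": 0.063},{"hand": 1,"tx": 0,"ty": 0,"tz": 0,"wx": 0,"wy": 0,"wz": 0}]}}

```text
time: 24.67
tool_pos: [470.2, -180.1, 193.3]
tcp_rot: [-3.015, -0.001, 1.571]
contact_force: [1.1, -0.1, -3.3]
grip_width: 43.4
```

```bash
python3 - <<'E'
from plant import *
from h import *
o=get_obs();print(o['tool_pos'],o['tcp_rot'])
plan(o,np.array([425,-240,80]),tool_rot(-.02,np.radians(28-35),1),8)
E
```

```text
[ 470.16803563 -180.06099771  193.32396272] [-3.01542048e+00 -1.38437044e-03  1.57106436e+00]
rows 8 t [-0.189 -0.095  0.369] w [-0.006  0.002  0.029]
    [ 465. -188.  179.]
    [ 453. -203.  151.]
    [ 442. -218.  123.]
    [ 431. -233.   94.]
```

Call:
{"name": "drive_tool", "arguments": {"deltas": [{"hand": 1,"tx": -0.195,"ty": -0.095,"tz": 0.37,"wx": -0.006,"wy": 0.002,"wz": 0.03},{"hand": 1,"tx": -0.195,"ty": -0.095,"tz": 0.37,"wx": -0.006,"wy": 0.002,"wz": 0.03},{"hand": 1,"tx": -0.195,"ty": -0.095,"tz": 0.37,"wx": -0.006,"wy": 0.002,"wz": 0.03},{"hand": 1,"tx": -0.195,"ty": -0.095,"tz": 0.37,"wx": -0.006,"wy": 0.002,"wz": 0.03},{"hand": 1,"tx": -0.195,"ty": -0.095,"tz": 0.37,"wx": -0.006,"wy": 0.002,"wz": 0.03},{"hand": 1,"tx": -0.195,"ty": -0.095,"tz": 0.37,"wx": -0.006,"wy": 0.002,"wz": 0.03},{"hand": 1,"tx": -0.195,"ty": -0.095,"tz": 0.37,"wx": -0.006,"wy": 0.002,"wz": 0.03},{"hand": 1,"tx": -0.195,"ty": -0.095,"tz": 0.37,"wx": -0.006,"wy": 0.002,"wz": 0.03},{"hand": 1,"tx": 0,"ty": 0,"tz": 0,"wx": 0,"wy": 0,"wz": 0},{"hand": 1,"tx": 0,"ty": 0,"tz": 0,"wx": 0,"wy": 0,"wz": 0}]}}

```text
time: 25.5
tool_pos: [424.6, -241.3, 79.4]
tcp_rot: [-3.022, -0.001, 1.549]
contact_force: [0.3, -0.5, -3.0]
grip_width: 43.5
```

```bash
python3 look.py 19 wrist side; python3 - <<'E'
import cv2
cv2.imwrite('pics/w19b.png',cv2.resize(cv2.imread('pics/wrist19.png'),None,fx=1.4,fy=1.4,interpolation=cv2.INTER_CUBIC))
cv2.imwrite('pics/s19b.png',cv2.resize(cv2.imread('pics/side19.png')[220:350,190:320],None,fx=4.5,fy=4.5,interpolation=cv2.INTER_CUBIC))
from plant import *
from h import *
plan(get_obs(),np.array([424,-242,32]),tool_rot(-.02,np.radians(28-35),1),4)
E
```

```text
25.6 [ 425.6 -241.4   80.5] [-3.024  0.     1.55 ] [-0.2  0.2 -2.8] 43.509049827580895 [-0.63  0.52  1.74 -0.08  0.97 -2.13]
rows 4 t [-0.004  0.027  0.302] w [ 0.013  0.001 -0.001]
    [ 425. -242.   68.]
    [ 425. -242.   56.]
    [ 424. -242.   44.]
    [ 424. -242.   32.]
```

View pics/w19b.png

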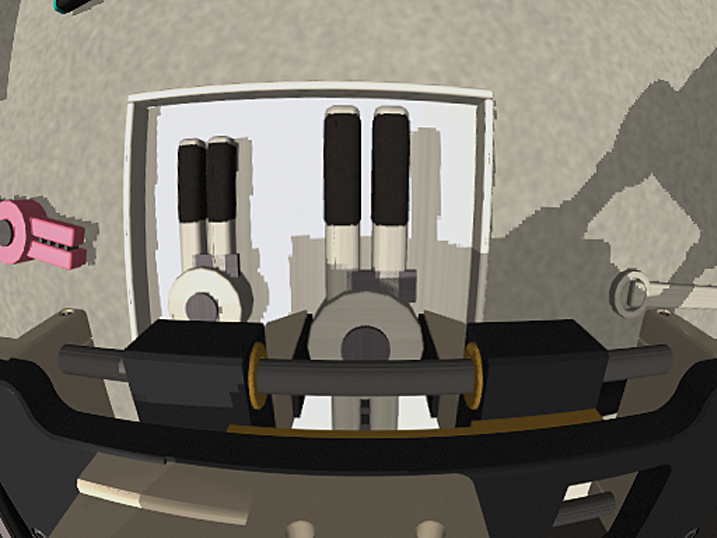

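View pics/s19b.png

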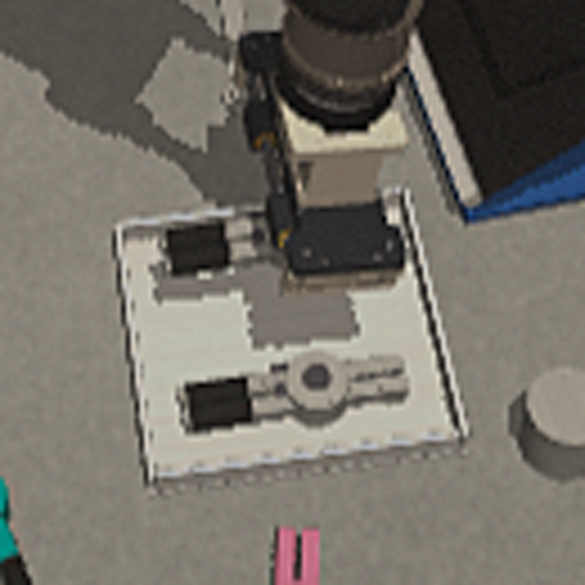

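Call:
{"name": "drive_tool", "arguments": {"deltas": [{"hand": 1,"tx": 0,"ty": 0.027,"tz": 0.3,"wx": 0.01,"wy": 0,"wz": 0},{"hand": 1,"tx": 0,"ty": 0.027,"tz": 0.3,"wx": 0.01,"wy": 0,"wz": 0},{"hand": 1,"tx": 0,"ty": 0.027,"tz": 0.3,"wx": 0.01,"wy": 0,"wz": 0},{"hand": 1,"tx": 0,"ty": 0.027,"tz": 0.27,"wx": 0.01,"wy": 0,"wz": 0},{"hand": 1,"tx": 0,"ty": 0,"tz": 0.05,"wx": 0,"wy": 0,"wz": 0},{"hand": 1,"tx": 0,"ty": 0,"tz": 0.05,"wx": 0,"wy": 0,"wz": 0},{"hand": 1,"tx": 0,"ty": 0,"tz": 0,"wx": 0,"wy": 0,"wz": 0}]}}

```text
time: 26.18
tool_pos: [423.2, -241.4, 29.1]
tcp_rot: [-3.019, -0.0, 1.551]
contact_force: [-1.0, -0.2, -2.7]
grip_width: 43.0
```

Call:
{"name": "drive_tool", "arguments": {"deltas": [{"hand": 1,"tx": 0,"ty": 0,"tz": 0.025,"wx": 0,"wy": 0,"wz": 0},{"hand": 1,"tx": 0,"ty": 0,"tz": 0,"wx": 0,"wy": 0,"wz": 0},{"hand": 1,"tx": 0,"ty": 0,"tz": 0,"wx": 0,"wy": 0,"wz": 0}]}}

```text
time: 26.43
tool_pos: [423.0, -241.6, 28.3]
tcp_rot: [-3.019, 0.0, 1.55]
contact_force: [-0.6, -0.4, -2.5]
grip_width: 43.1
```

Call:
{"name": "drive_tool", "arguments": {"deltas": [{"hand": 1,"tx": 0,"ty": 0,"tz": 0.025,"wx": 0,"wy": 0,"wz": 0},{"hand": 1,"tx": 0,"ty": 0,"tz": 0.025,"wx": 0,"wy": 0,"wz": 0},{"hand": 1,"tx": 0,"ty": 0,"tz": 0,"wx": 0,"wy": 0,"wz": 0}]}}

```text
time: 26.68
tool_pos: [422.4, -241.3, 25.8]
tcp_rot: [-3.018, -0.0, 1.55]
contact_force: [-0.2, -0.1, -3.6]
grip_width: 43.1
```

Call:
{"name": "drive_tool", "arguments": {"deltas": [{"hand": 1,"tx": 0,"ty": 0,"tz": 0.025,"wx": 0,"wy": 0,"wz": 0},{"hand": 1,"tx": 0,"ty": 0,"tz": 0,"wx": 0,"wy": 0,"wz": 0}]}}

```text
time: 26.85
tool_pos: [422.2, -241.3, 24.8]
tcp_rot: [-3.018, -0.0, 1.55]
contact_force: [-0.1, 0.1, -2.8]
grip_width: 43.3
```

Call:
{"name": "drive_tool", "arguments": {"deltas": [{"hand": 1,"tx": 0,"ty": 0,"tz": 0.02,"wx": 0,"wy": 0,"wz": 0},{"hand": 1,"tx": 0,"ty": 0,"tz": 0,"wx": 0,"wy": 0,"wz": 0}]}}

```text
time: 27.02
tool_pos: [422.3, -241.4, 24.3]
tcp_rot: [-3.019, -0.0, 1.55]
contact_force: [-0.2, 0.7, -0.4]
grip_width: 43.4
```

Call:
{"name": "drive_tool", "arguments": {"deltas": [{"hand": 1,"tx": 0,"ty": 0,"tz": 0.01,"wx": 0,"wy": 0,"wz": 0},{"hand": 1,"tx": 0,"ty": 0,"tz": 0,"wx": 0,"wy": 0,"wz": 0}]}}

```text
time: 27.18
tool_pos: [422.3, -241.4, 24.3]
tcp_rot: [-3.019, -0.0, 1.55]
contact_force: [-0.5, 1.1, 4.3]
grip_width: 43.3
```

Call:
{"name": "drive_tool", "arguments": {"deltas": [{"hand": -0.1,"tx": 0,"ty": 0,"tz": 0,"wx": 0,"wy": 0,"wz": 0},{"hand": -0.22,"tx": 0,"ty": 0,"tz": 0,"wx": 0,"wy": 0,"wz": 0},{"hand": -0.22,"tx": 0,"ty": 0,"tz": 0,"wx": 0,"wy": 0,"wz": 0},{"hand": -0.22,"tx": 0,"ty": 0,"tz": 0,"wx": 0,"wy": 0,"wz": 0},{"hand": -0.22,"tx": 0,"ty": 0,"tz": 0,"wx": 0,"wy": 0,"wz": 0}]}}

```text
time: 27.6
tool_pos: [422.2, -241.4, 23.6]
tcp_rot: [-3.018, -0.0, 1.55]
contact_force: [0.1, 0.0, -0.0]
grip_width: 55.6
```

Call:
{"name": "drive_tool", "arguments": {"deltas": [{"hand": -0.22,"tx": 0,"ty": -0.025,"tz": -0.18,"wx": 0,"wy": 0,"wz": 0},{"hand": -0.22,"tx": 0,"ty": -0.045,"tz": -0.35,"wx": 0,"wy": 0,"wz": 0},{"hand": -0.22,"tx": 0,"ty": -0.05,"tz": -0.4,"wx": 0,"wy": 0,"wz": 0},{"hand": -0.22,"tx": 0,"ty": -0.05,"tz": -0.4,"wx": 0,"wy": 0,"wz": 0},{"hand": -1,"tx": 0,"ty": -0.05,"tz": -0.4,"wx": 0,"wy": 0,"wz": 0},{"hand": -1,"tx": 0,"ty": -0.05,"tz": -0.4,"wx": 0,"wy": 0,"wz": 0},{"hand": -1,"tx": 0,"ty": -0.05,"tz": -0.4,"wx": 0,"wy": 0,"wz": 0},{"hand": -1,"tx": 0,"ty": -0.05,"tz": -0.4,"wx": 0,"wy": 0,"wz": 0},{"hand": -1,"tx": 0,"ty": -0.05,"tz": -0.4,"wx": 0,"wy": 0,"wz": 0},{"hand": -1,"tx": 0,"ty": 0,"tz": 0,"wx": 0,"wy": 0,"wz": 0},{"hand": -1,"tx": 0,"ty": 0,"tz": 0,"wx": 0,"wy": 0,"wz": 0}]}}

```text
time: 28.52
tool_pos: [422.2, -241.6, 158.7]
tcp_rot: [-3.02, 0.001, 1.55]
contact_force: [0.1, -0.8, -0.8]
grip_width: 90.8
```

```bash
python3 look.py 20 wrist side scene; python3 - <<'E'
import cv2
cv2.imwrite('pics/w20b.png',cv2.resize(cv2.imread('pics/wrist20.png'),None,fx=1.4,fy=1.4,interpolation=cv2.INTER_CUBIC))
cv2.imwrite('pics/s20b.png',cv2.resize(cv2.imread('pics/side20.png')[110:384,150:400],None,fx=2.18,fy=2.18,interpolation=cv2.INTER_CUBIC))
E
```

```text
28.6667 [ 421.4 -241.1  157.1] [-3.017e+00 -1.000e-03  1.550e+00] [ 0.8  0.5 -0.2] 91.77171049974496 [-0.63  0.42  1.67 -0.08  1.16 -2.15]
```

View pics/w20b.png

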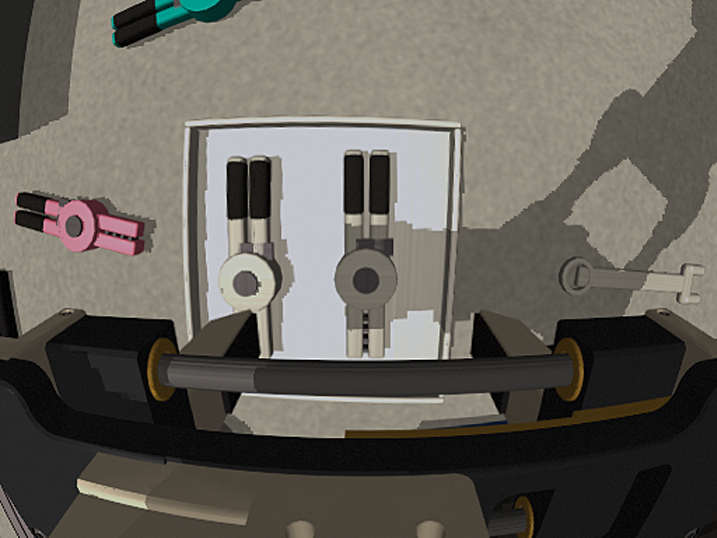

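View pics/s20b.png

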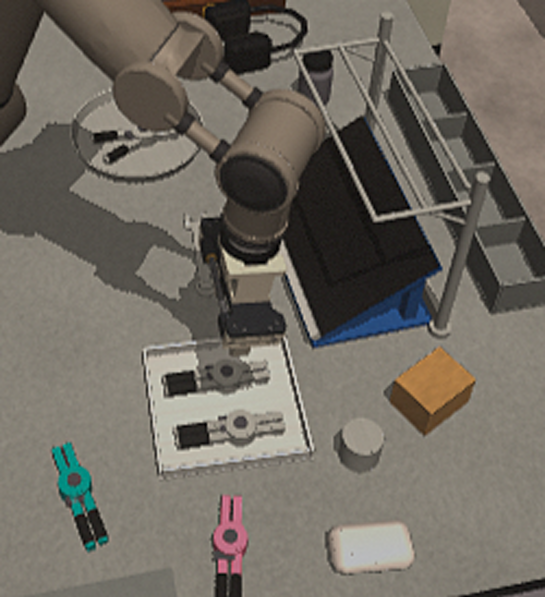

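View pics/scene20.png

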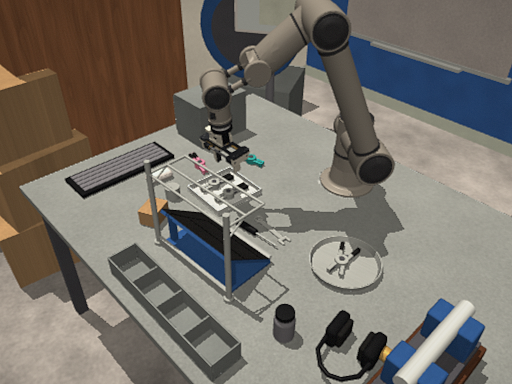

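All three clamps are placed. The two shut ones are in the tray at side crop (228,372) and (241,424), and the open one is in the dish at scene (343,262). The rack is empty, the other items are where they were, and the gripper is 130 mm clear. Handing in.

```bash
python3 - <<'E'
from plant import *
print(close_job())
E
```

```text
the job is handed in; nothing more can be done
None
```

All three clamps are sorted and the job is handed in at about 28.7 s. The open clamp (the middle one on the rack) is in the round dish, and the two shut clamps are side by side in the tray.

- **How they were moved:** Each was gripped across its pivot boss and lifted square to the slope. Each was lowered in small steps until the force showed contact of about 7–8 N, then released on the floor.
- **Departure from the instructions:** I held the gripper at 26–28° instead of 35°. My fitted arm model put joint 5 below its 0.28 rad limit for two of the clamps at 35°. The lift itself was still square to the slope, and I set each clamp down with the matching offset so it would lie flat.
- **Last checks:** The final pictures show all three lying flat in the right containers with their jaws unchanged, and the rack empty. The spanner, carton and other things I could see had not visibly moved. The screwdriver was partly hidden, so I could not check it as closely.
- **Measurement disagreement:** The side and wrist cameras differed by about 3 mm on clamp positions. I used values between the two, and the grips closed normally, at about 43 mm on the 44 mm bosses.

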